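Unscrew the coffee grinder's knurled collar, counting the turns

ROBOT

A 6-joint arm with a two-finger parallel gripper is mounted at the origin on the work surface. World frame = base frame: x ahead of the robot, y to its left, z up, the work surface at z = 0. Lengths are in m, angles in rad, forces in N, time in s.
With the tool pointing down it reaches from about 0.35 to 0.775 m from the base axis. Payload 5.5 kg.
Tool frame: the origin (TCP) lies on the mounting face of the last link; the fingertips stand 173 mm ahead of it and the grasp point (between the pads) lies 155 mm ahead of it; z points along the fingers, y is the direction in which the jaws open and shut (so a half turn about z gives the same grasp; the last joint's range is limited). The gripper opens to 85 mm and grips with 20 to 120 N. Pads are 22 mm wide; open, the fingers measure 114 mm over their backs; the gripper's body (76 mm by 85 mm) begins 54 mm behind the grasp point. The pads swing forward as they close: fully open they stand 13 mm farther back than shut.
Start: joints at [1.097, 0.313, 0.046, 1.304, 0, 1.431], TCP at [0.188, 0.543, 0.405] pointing down, gripper open.
Joint ranges: [-2.76, 2.76], [-0.86, 1.69], [-1.03, 1.26], [-2.2, 2.34], [-1.47, 1.5], [-3.14, 3.14]. Speed limits (rad/s): [2.57, 2.57, 3.14, 3.14, 3.14, 3.14].

INTERFACE

Orientations are given as a unit quaternion [w, x, y, z].
In Python, from workcell import get_state, eyes, env gives the robot as it stands. The module is installed in compiled form; this text tells all that it offers.
- The arm moves only by the tool carry_out, never from a script. Its argument "motion" is a list of rows, each an object of numbers: "jaw": the opening, from -1 (shut) to 1 (fully open); "tx", "ty", "tz": the shift along the tool's x, y, z in cm; "wx", "wy", "wz": the turn, a rotation vector about the tool's x, y, z in degrees. In form: [{"jaw": .., "tx": .., "ty": .., "tz": .., "wx": .., "wy": .., "wz": ..}, ...]. A call has 1 to 20 rows; each row shifts and turns the commanded pose from where the row before left it, along the tool's axes as they then stand; what a row does not reach is not made up. A row lasts 1/8 s, in which the tool goes at most 62.5 mm and 10.7 degrees, less where a joint would pass 70% of its speed; a pose out of reach is approached as far as the arm can. A call with a gripper value outside its range is refused whole. The fingers move at their own pace and stop on an object; "force" is the grip in N (left out, the last holds). Time passes only in rows, so rows that do not move let the fingers close. It gives the time, the measured TCP pose, the force and the opening at its end, in the units of the state.
- get_state(): the state, without advancing time (a new reading comes with each control period).
- eyes.read_camera(name): name is "scene" or "top" or "wrist"; returns the picture (400x640x3 uint8, blue, green, red); there is no depth.
- eyes.calibration(name): a dict with "K" (3x3 intrinsics, pixels), "camera_from_world" (4x4, takes a point from world to camera coordinates). Camera axes: x right, y up, looking along -z (the intrinsics and any distortion apply to the point x, -y, -z); pixel columns grow to the right and rows downward; lengths in m; the calibration is good to about 2 mm. A picture is of the moment at which its call begins: read the wrist's pose just before it. calibration takes no time and is no camera call; for the wrist camera it gives the pose at the moment of the call.
- env.hand_in(): hands the job in, once; it reports no verdict.
The state is a dict: "clock": time; "joint_pos": joint angles; "qvel": joint speeds; "tau": joint torques, N m; "tcp_pos": TCP position; "orientation": TCP orientation; "wrist_force": force on the tool from outside, world axes, zero at the start; "ft_torque": the same for the moment, N m; "finger_gap": finger opening in m.
Only numpy, scipy, OpenCV 4.12 (cv2) and the standard library are available. Lean on these libraries where they do the work, as an engineer would, in place of code of your own. Each camera call takes 0.05 s, during which the arm holds its last target.

TASK

The bean hopper is off the coffee grinder, ready for cleaning: loosen the knurled collar on top of it by rolling it round anticlockwise (seen from above) with a fingertip on its rim, counting the turns, until its yellow dot comes round to the white index line for the second time, and leave it there with the dot at the line. Only push it round gently, without gripping it, and leave the hopper, cup, tamper and water bottle standing where they are.

Things in the scene. Friction and masses are not known exactly. Their poses are not given: they have to be found in the camera images.
- grinder: Red coffee grinder without its hopper, heavy and firmly standing, about 215 x 150 mm on the counter and 244 mm tall to the top of the collar. Origin: on the counter under the vertical axis of the collar; z up, -x is the grinder's front (spout, fork, index line). Its round burr chamber below the collar has a radius of 62 mm and its flat top (the shoulder) is at 208 mm; chute, spout and fork on the front are all lower than that.
- collar (a joint): Angle of the knurled collar in rad, growing anticlockwise seen from above (the loosening way). 0, 6.283 and 12.566 all have the yellow dot exactly at the white index line; 0 is screwed home. It starts somewhere between 0.6 and 3.4, so the dot first comes to the line at 6.283 and for the second time at 12.566. The collar turns stiffly (about 0.06 N m), stays where it is left, and climbs 1.5 mm a turn on its thread.
- collar_mid (a point): Centre of the collar, on its vertical axis, half-way up the rim. The collar is a dark steel disc 32 mm tall (16 mm above and below this point), 93 mm in diameter over 24 upright half-round ribs that stand 3 mm proud of the 87 mm core; its underside is 4 mm above the shoulder at the start. Its top is closed: the black bean throat is only shallow.
- dot (a point): Yellow dot, 12 mm across, on the top face of the collar, 35.5 mm from the axis; it turns with the collar.
- index_mark (a point): Fixed white index line, 12 mm long and 5 mm wide, running radially on the grinder's red shoulder just outside the collar on the grinder's front, 53 mm from the axis, and down the side of the burr chamber.
- tamper_mid (a point): Loose tamper, upright, steel foot 58 mm in diameter and dark wooden handle, 88 mm tall; this point is half-way up. To be left alone.
- cup_mid (a point): Loose white espresso cup, 68 mm in diameter and 62 mm tall; this point is half-way up. To be left alone.
- hopper_mid (a point): The grinder's loose amber bean hopper standing mouth down, 113 mm in diameter at the foot, 120 mm tall; this point is half-way up. To be left alone.
- water_mid (a point): Loose small clear water bottle with a blue cap, 64 mm in diameter and 210 mm tall; this point is half-way up. To be left alone.

How it is judged:
By the outcome, as a careful person would: the job done as asked, in the order asked, and still so for the second after the job is handed in, with the robot touching nothing.
It also fails if it takes over 58 s, if anything falls off the work surface, if the arm or the gripper's body presses on something with over 40 N, if the wrist force passes 120 N, or if a joint passes its speed limit or range.

## Working session

There is one attempt and no reset: what is moved stays moved. The work goes in short steps, Python scripts to look and compute and a tool call to move; the robot and the scene stay as the last step left them, time stands still between calls to the robot, and variables do not carry over. Pictures are saved under pics/ and viewed, and the job is handed in when it is done.

Besides the shell and the picture viewer there is one more tool, called after "Emit:" by a JSON object that holds its "fn" and its "kwargs", one argument or row to a line. carry_out: Moves the arm, as the interface text tells. Its arguments: {"type":"object","properties":{"motion":{"type":"array"},"force":{"type":"number"}},"required":["motion"]}

```bash
mkdir -p pics
python3 - <<'E'
from workcell import get_state, eyes, env
import cv2
s=get_state()
for k,v in s.items(): print(k,v)
for n in ["scene","top","wrist"]:
    im=eyes.read_camera(n); cv2.imwrite(f"pics/{n}0.png",im)
    c=eyes.calibration(n); print(n,c)
E
```

```text
clock 0.0
joint_pos [ 1.09739566e+00  3.13988618e-01  4.49486507e-02  1.30358510e+00
 -4.29594610e-06  1.43120362e+00]
qvel [ 0.00014677 -0.000802   -0.00259908  0.00041297  0.00058765 -0.00128406]
tau [ 8.26597193e-05 -4.80629396e+01  2.98531812e+01  1.91420614e-02
 -1.43661196e-04  1.83598246e-05]
tcp_pos [0.18830588 0.54307428 0.40380288]
orientation [-2.73836548e-04  1.66130081e-01  9.86103423e-01 -8.72406111e-04]
wrist_force [-0.06177579  0.2171301  -0.52279913]
ft_torque [-0.06492705 -0.00061577  0.02195398]
finger_gap 0.08560650490644653
scene {'K': array([[510.74183185,   0.        , 313.58214086],
       [  0.        , 510.74183185, 202.56991912],
       [  0.        ,   0.        ,   1.        ]]), 'camera_from_world': array([[-0.29669489,  0.95474174, -0.02098477,  0.13189645],
       [-0.61996598, -0.17585315,  0.76466846,  0.21601816],
       [ 0.72637066,  0.23988307,  0.64408212, -1.67746277],
       [ 0.        ,  0.        ,  0.        ,  1.        ]])}
top {'K': array([[455.8353841 ,   0.        , 320.68479973],
       [  0.        , 455.8353841 , 209.59669444],
       [  0.        ,   0.        ,   1.        ]]), 'camera_from_world': array([[-0.02478594, -0.99964732,  0.00953398,  0.04835543],
       [ 0.99858358, -0.02430818,  0.04732812, -0.5711089 ],
       [-0.04707968,  0.01069355,  0.9988339 , -1.14883892],
       [ 0.        ,  0.        ,  0.        ,  1.        ]])}
wrist {'K': array([[351.84719725,   0.        , 320.62268287],
       [  0.        , 351.84719725, 201.7486026 ],
       [  0.        ,   0.        ,   1.        ]]), 'camera_from_world': array([[ 0.32650862,  0.94519273, -0.00167686, -0.57270989],
       [-0.89533272,  0.30871534, -0.32105163,  0.04177203],
       [-0.302938  ,  0.10632747,  0.94706021, -0.3808778 ],
       [ 0.        ,  0.        ,  0.        ,  1.        ]])}
```

View pics/scene0.png

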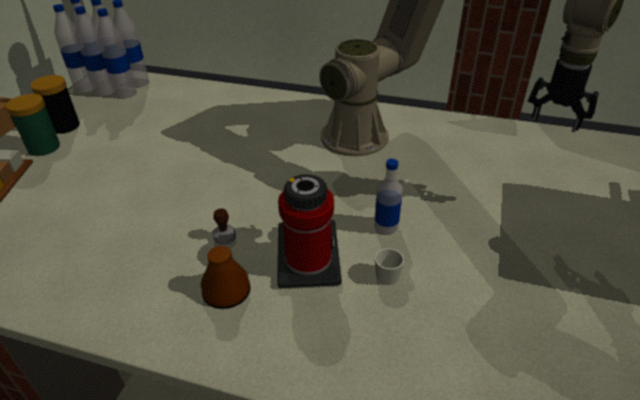

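View pics/top0.png

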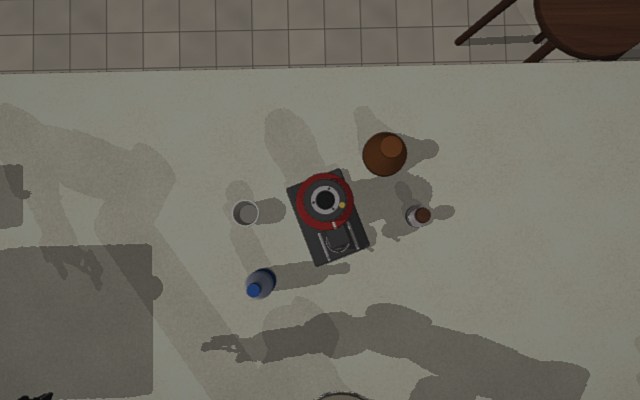

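View pics/wrist0.png

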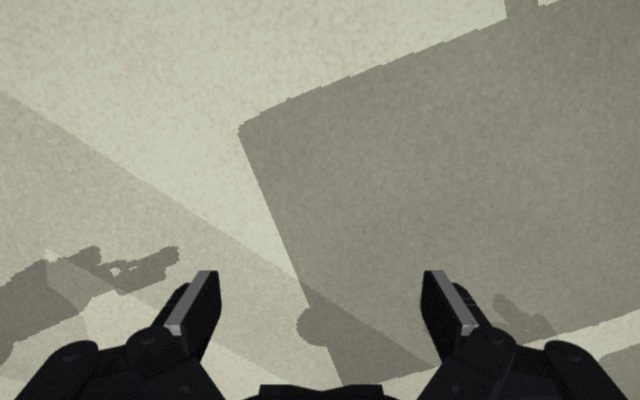

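The scene view shows the red grinder at about (307,230), with the collar at (305,188), the bottle at (388,205) and the cup at (390,265). In the top view the collar is at (325,200), the dot at (342,205), the index line at about (334,225), the hopper at (385,153), the tamper at (420,215), the cup at (246,212) and the bottle at (260,283). The wrist view shows only the counter.

```bash
cat > h.py <<'E'
import numpy as np, cv2
from workcell import get_state, eyes, env
def ray(n,px,z,c=None):
    c=c or eyes.calibration(n); T=c["camera_from_world"];K=c["K"]
    R=T[:3,:3];o=-R.T@T[:3,3]
    d=np.linalg.inv(K)@[px[0],px[1],1]; d=R.T@np.array([d[0],-d[1],-d[2]])
    return o+d*(z-o[2])/d[2]
def proj(n,p,c=None):
    c=c or eyes.calibration(n); q=c["camera_from_world"]@np.append(p,1); u=c["K"]@[q[0],-q[1],-q[2]]; return u[:2]/u[2]
def cent(m):
    n,l,st,ce=cv2.connectedComponentsWithStats(m.astype(np.uint8)); return [(tuple(np.round(ce[i],2)),int(st[i,4])) for i in range(1,n) if st[i,4]>3]
E
python3 - <<'E'
from h import *
im=cv2.imread("pics/top0.png"); 
cv2.imwrite("pics/top0z.png",cv2.resize(im[140:280,250:450],None,fx=4,fy=4,interpolation=cv2.INTER_CUBIC))
cv2.imwrite("pics/scene0z.png",cv2.resize(cv2.imread("pics/scene0.png")[160:290,240:400],None,fx=4,fy=4,interpolation=cv2.INTER_CUBIC))
hsv=cv2.cvtColor(im,cv2.COLOR_BGR2HSV)
y=(abs(hsv[...,0].astype(int)-28)<8)&(hsv[...,1]>130)&(hsv[...,2]>80); y[:,:300]=0;y[:,365:]=0; y[:170]=0
print(cent(y))
r=((hsv[...,0]<6)|(hsv[...,0]>174))&(hsv[...,1]>150)&(hsv[...,2]>60)
print(cent(r))
E
```

```text
[((np.float64(341.79), np.float64(204.57)), 28)]
[((np.float64(322.91), np.float64(203.04)), 968)]
```

View pics/top0z.png

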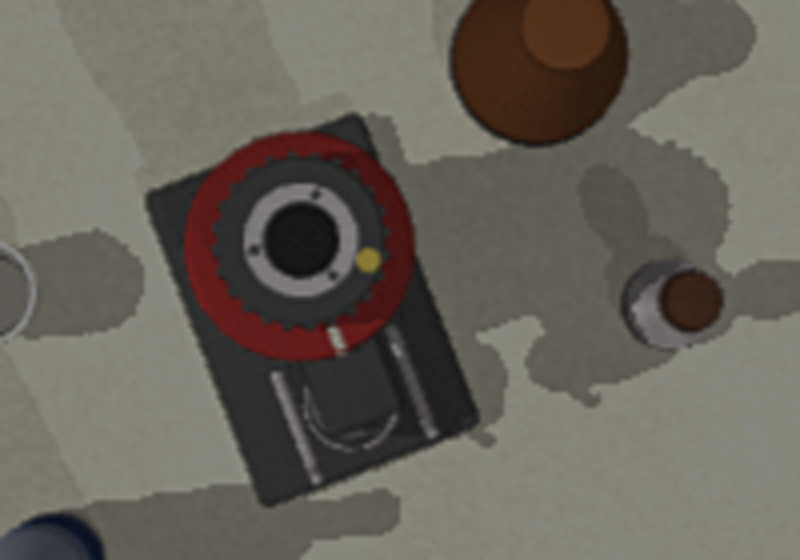

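View pics/scene0z.png

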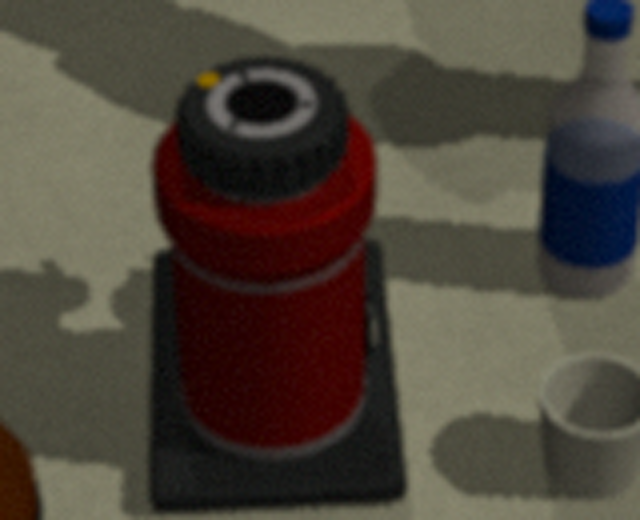

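```bash
cat >> h.py <<'E'
def top_meas(im,cal=None):
    hsv=cv2.cvtColor(im,cv2.COLOR_BGR2HSV)
    r=(((hsv[...,0]<6)|(hsv[...,0]>174))&(hsv[...,1]>150)&(hsv[...,2]>60)).astype(np.uint8)
    r[:,:285]=0;r[:,365:]=0;r[:150]=0;r[245:]=0
    pts=cv2.findNonZero(r); hull=cv2.convexHull(pts)
    y=(abs(hsv[...,0].astype(int)-28)<8)&(hsv[...,1]>130)&(hsv[...,2]>70); y[:,:285]=0;y[:,365:]=0;y[:150]=0;y[245:]=0
    return r,hull,y
def axisfit(P):
    A=np.c_[2*P,np.ones(len(P))]; s=np.linalg.lstsq(A,(P**2).sum(1),rcond=None)[0]
    return s[:2],np.sqrt(s[2]+s[:2]@s[:2])
E
python3 - <<'E'
from h import *
im=cv2.imread("pics/top0.png"); c=eyes.calibration("top")
r,hull,y=top_meas(im)
P=np.array([ray("top",p,0.208,c)[:2] for p in hull[:,0,:].astype(float)])
ctr,R=axisfit(P); print("red axis",ctr,R)
res=np.linalg.norm(P-ctr,axis=1)-R; print(res.round(4))
ks=abs(res)<.002; ctr,R=axisfit(P[ks]); print("red axis2",ctr,R)
# throat (black) on top z .244
g=im.max(axis=2); m=(g<32); print([q for q in cent(m) if 300<q[0][0]<350])
hsv=cv2.cvtColor(im,cv2.COLOR_BGR2HSV)
# grey ring on top
w=(hsv[...,1]<40)&(g>110); print([q for q in cent(w) if 290<q[0][0]<360 and 170<q[0][1]<260])
d=ray("top",cent(y)[0][0],0.244,c); print("dot",d)
for px in [(334.2,225)]: print("idx",ray("top",px,0.208,c))
# others
for n,px,z in [("bottle cap",(253,289),.21),("cup",(246,212),.062),("tamper",(423,215),.088),("hopper",(385,153),.0)]: print(n,ray("top",px,z,c).round(3))
t=eyes.calibration("wrist")["camera_from_world"]; print("wcam",-t[:3,:3].T@t[:3,3])
E
```

```text
red axis [0.58068663 0.02836179] 0.06026476638093125
[-0.0001 -0.0001 -0.0001  0.0006 -0.0002 -0.0004  0.      0.0003 -0.
 -0.0002 -0.0001 -0.0001  0.0001  0.     -0.0001  0.0003  0.0004  0.0002
  0.0004  0.0006 -0.0007 -0.0012 -0.0003 -0.0008 -0.      0.0007  0.0007
  0.0009 -0.0001 -0.0002 -0.0001 -0.0002]
red axis2 [0.58068663 0.02836179] 0.06026476638093125
[((np.float64(324.94), np.float64(199.58)), 242), ((np.float64(347.81), np.float64(233.16)), 37)]
[((np.float64(348.86), np.float64(208.57)), 155150), ((np.float64(317.73), np.float64(191.81)), 83), ((np.float64(334.88), np.float64(197.29)), 83), ((np.float64(321.58), np.float64(209.38)), 84), ((np.float64(333.5), np.float64(224.0)), 10), ((np.float64(322.29), np.float64(243.74)), 31)]
dot [ 0.57048624 -0.00661473  0.244     ]
idx [0.52958339 0.00857637 0.208     ]
bottle cap [0.4   0.182 0.21 ]
cup [0.568 0.217 0.062]
tamper [ 0.55  -0.209  0.088]
hopper [ 0.716 -0.136  0.   ]
wcam [0.10901223 0.56892333 0.37316483]
```

Emit:
{"fn": "carry_out", "kwargs": {
  "motion": [
    {"jaw": -1,"tx": -3.1,"ty": -3.2,"tz": -1},
    {"jaw": -1,"tx": -3.1,"ty": -3.2,"tz": -1},
    {"jaw": -1,"tx": -3.1,"ty": -3.2,"tz": -1},
    {"jaw": -1,"tx": -3.1,"ty": -3.2},
    {"jaw": -1,"tx": -3.1,"ty": -3.2},
    {"jaw": -1,"tx": -3.1,"ty": -3.2},
    {"jaw": -1,"tx": -3.1,"ty": -3.2},
    {"jaw": -1,"tx": -3.1,"ty": -3.2},
    {"jaw": -1,"tx": -3.1,"ty": -3.2},
    {"jaw": -1,"tx": -3.1,"ty": -3.2},
    {"jaw": -1,"tx": -3.1,"ty": -3.2},
    {"jaw": -1,"tx": -3.1,"ty": -3.2},
    {"jaw": -1,"tx": -3.1,"ty": -3.2},
    {"jaw": -1,"tx": -3.1,"ty": -3.2},
    {"jaw": -1,"wz": 9.3},
    {"jaw": -1,"wz": 9.3},
    {"jaw": -1,"wz": 9.3},
    {"jaw": -1,"wz": 9.3},
    {"jaw": -1,"wz": 9.3},
    {"jaw": -1,"wz": 9.3}
  ],
  "force": 20
}}

```text
invalid input at $.motion[0]: expected keys jaw, tx, ty, tz, wx, wy, wz
```

Run:
```python
from h import *
s=get_state(); print(s["clock"],s["tcp_pos"],s["orientation"],s["joint_pos"],s["wrist_force"],s["finger_gap"])
c=eyes.calibration("wrist"); np.savez("w1.npz",**c)
for n in ["wrist","top"]:
    im=eyes.read_camera(n); cv2.imwrite(f"pics/{n}1.png",im)
```

```text
0.15 [0.18835351 0.543121   0.40400549] [-2.15085496e-04  1.66123918e-01  9.86104636e-01 -6.66581571e-04] [1.09735593e+00 3.13830223e-01 4.52234985e-02 1.30359043e+00
 7.81645042e-06 1.43115132e+00] [ 0.62640893 -0.60670517 -0.09969238] 0.08497356667140804
```

View pics/wrist1.png

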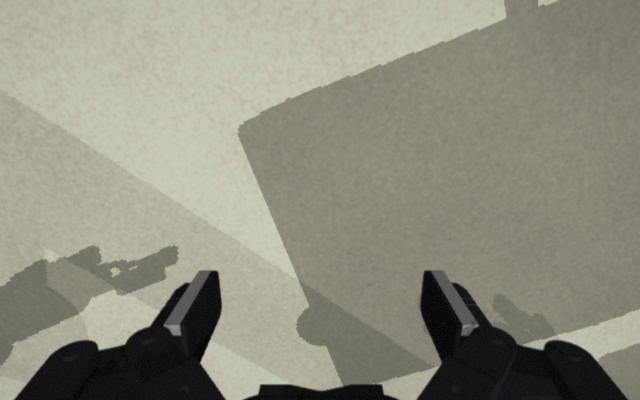

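View pics/top1.png

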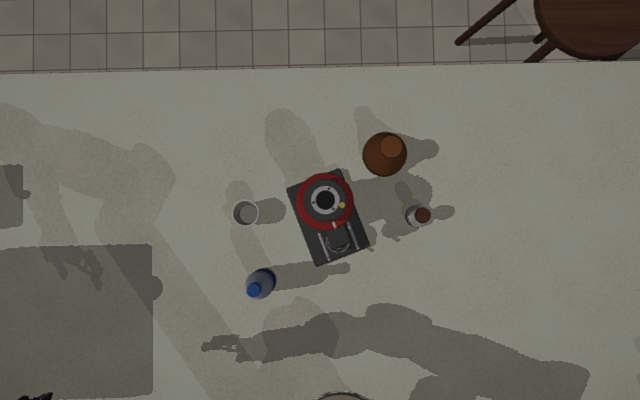

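The move was refused because every row needs all seven keys, so nothing has changed. I'll send it again in full.

Emit:
{"fn": "carry_out", "kwargs": {
  "motion": [
    {"jaw": -1,"tx": -3.1,"ty": -3.2,"tz": -1,"wx": 0,"wy": 0,"wz": 0},
    {"jaw": -1,"tx": -3.1,"ty": -3.2,"tz": -1,"wx": 0,"wy": 0,"wz": 0},
    {"jaw": -1,"tx": -3.1,"ty": -3.2,"tz": -1,"wx": 0,"wy": 0,"wz": 0},
    {"jaw": -1,"tx": -3.1,"ty": -3.2,"tz": 0,"wx": 0,"wy": 0,"wz": 0},
    {"jaw": -1,"tx": -3.1,"ty": -3.2,"tz": 0,"wx": 0,"wy": 0,"wz": 0},
    {"jaw": -1,"tx": -3.1,"ty": -3.2,"tz": 0,"wx": 0,"wy": 0,"wz": 0},
    {"jaw": -1,"tx": -3.1,"ty": -3.2,"tz": 0,"wx": 0,"wy": 0,"wz": 0},
    {"jaw": -1,"tx": -3.1,"ty": -3.2,"tz": 0,"wx": 0,"wy": 0,"wz": 0},
    {"jaw": -1,"tx": -3.1,"ty": -3.2,"tz": 0,"wx": 0,"wy": 0,"wz": 0},
    {"jaw": -1,"tx": -3.1,"ty": -3.2,"tz": 0,"wx": 0,"wy": 0,"wz": 0},
    {"jaw": -1,"tx": -3.1,"ty": -3.2,"tz": 0,"wx": 0,"wy": 0,"wz": 0},
    {"jaw": -1,"tx": -3.1,"ty": -3.2,"tz": 0,"wx": 0,"wy": 0,"wz": 0},
    {"jaw": -1,"tx": -3.1,"ty": -3.2,"tz": 0,"wx": 0,"wy": 0,"wz": 0},
    {"jaw": -1,"tx": -3.1,"ty": -3.2,"tz": 0,"wx": 0,"wy": 0,"wz": 0},
    {"jaw": -1,"tx": 0,"ty": 0,"tz": 0,"wx": 0,"wy": 0,"wz": 9.3},
    {"jaw": -1,"tx": 0,"ty": 0,"tz": 0,"wx": 0,"wy": 0,"wz": 9.3},
    {"jaw": -1,"tx": 0,"ty": 0,"tz": 0,"wx": 0,"wy": 0,"wz": 9.3},
    {"jaw": -1,"tx": 0,"ty": 0,"tz": 0,"wx": 0,"wy": 0,"wz": 9.3},
    {"jaw": -1,"tx": 0,"ty": 0,"tz": 0,"wx": 0,"wy": 0,"wz": 9.3},
    {"jaw": -1,"tx": 0,"ty": 0,"tz": 0,"wx": 0,"wy": 0,"wz": 9.3}
  ],
  "force": 20
}}

```text
clock: 2.75
tcp_pos: [0.4516, -0.0222, 0.4346]
orientation: [-0.0, 0.61, 0.792, 0.0]
wrist_force: [-1.0, 0.2, -0.3]
finger_gap: -0.0002
```

Run:
```python
from h import *
s=get_state(); print(s["clock"],s["tcp_pos"],s["orientation"],s["joint_pos"],s["wrist_force"],s["finger_gap"])
c=eyes.calibration("wrist"); np.savez("w1.npz",**c)
for n in ["wrist","top"]:
    im=eyes.read_camera(n); cv2.imwrite(f"pics/{n}2.png",im)
```

```text
2.75 [ 0.45159009 -0.02217608  0.43463277] [-5.58077744e-05  6.10377408e-01  7.92110735e-01  1.98511015e-05] [-2.26965859e-01  6.68438302e-02 -1.86004002e-01  1.31803343e+00
  8.25807836e-05  1.08610807e+00] [-0.97042676  0.18471986 -0.25750551] -0.000176731362639477
```

View pics/wrist2.png

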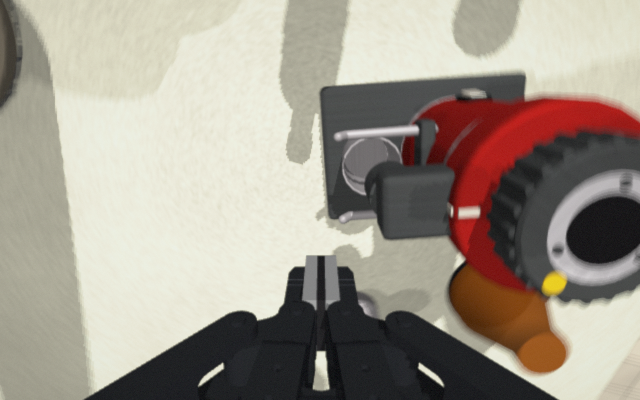

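View pics/top2.png

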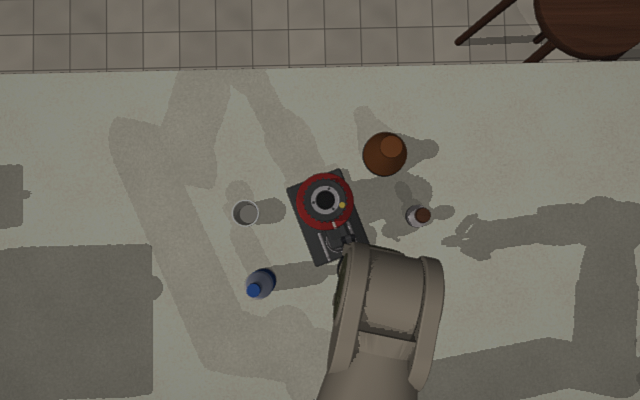

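Run:
```python
from h import *
c=dict(np.load("w1.npz")); im=cv2.imread("pics/wrist2.png")
from scipy.spatial.transform import Rotation as Ro
q=[-5.58e-5,.610377,.792111,2e-5]; R=Ro.from_quat([q[1],q[2],q[3],q[0]]).as_matrix(); t=np.array([.45159,-.022176,.434633])
T=c["camera_from_world"]; o=-T[:3,:3].T@T[:3,3]; print("cam in tool",R.T@(o-t), "cam axes in tool\n",(R.T@T[:3,:3].T).round(2))
for x in(-.011,.011):
  for y in (0,.005,.01):
    print(x,y,[proj("wrist",t+R@np.array([x,s*y,.173]),c).round(1) for s in(-1,1)])
hsv=cv2.cvtColor(im,cv2.COLOR_BGR2HSV)
y=(abs(hsv[...,0].astype(int)-27)<6)&(hsv[...,1]>150)&(hsv[...,2]>120); print(cent(y))
w=(hsv[...,1]<60)&(hsv[...,2]>150); print([z for z in cent(w) if 440<z[0][0]<490 and 195<z[0][1]<230])
ax=np.array([.5807,.0284])
for z in [z for z in cent(y) if 530<z[0][0]<580]:
  d=ray("wrist",z[0],.244,c); print("dot",d, np.degrees(np.arctan2(*(d[:2]-ax)[::-1])),np.linalg.norm(d[:2]-ax))
for z in [z for z in cent(w) if 440<z[0][0]<490 and 195<z[0][1]<230]:
  d=ray("wrist",z[0],.208,c); print("idx",d,np.degrees(np.arctan2(*(d[:2]-ax)[::-1])),np.linalg.norm(d[:2]-ax))
print("axis proj top",proj("wrist",[*ax,.244],c))
cv2.imwrite("pics/w2z.png",cv2.resize(im[180:330,250:450],None,fx=4,fy=4,interpolation=cv2.INTER_CUBIC))
cv2.imwrite("pics/w2c.png",cv2.resize(im[90:310,430:640],None,fx=2.7,fy=2.7,interpolation=cv2.INTER_CUBIC))
```

```text
cam in tool [ 0.08176486 -0.0014645   0.03085623] cam axes in tool
 [[ 0.    0.95  0.32]
 [ 1.   -0.   -0.  ]
 [ 0.    0.32 -0.95]]
-0.011 0 [array([323.5, 292. ]), array([323.5, 292. ])]
-0.011 0.005 [array([312.8, 292. ]), array([334.2, 292. ])]
-0.011 0.01 [array([302.1, 292. ]), array([344.9, 292. ])]
0.011 0 [array([323.7, 249.4]), array([323.7, 249.4])]
0.011 0.005 [array([312.5, 249.4]), array([334.9, 249.5])]
0.011 0.01 [array([301.4, 249.4]), array([346.1, 249.5])]
[((np.float64(553.06), np.float64(283.68)), 417)]
[((np.float64(451.5), np.float64(211.0)), 18), ((np.float64(468.83), np.float64(212.14)), 163)]
dot [ 0.57171636 -0.00844465  0.244     ] -103.70276737290075 0.03792405453474858
idx [0.52281071 0.00657446 0.208     ] -159.34244601219305 0.06186698573789814
idx [0.53302113 0.00853331 0.208     ] -157.37962945365217 0.05165229669252419
axis proj top [604.44299932 224.40836352]
```

View pics/w2z.png

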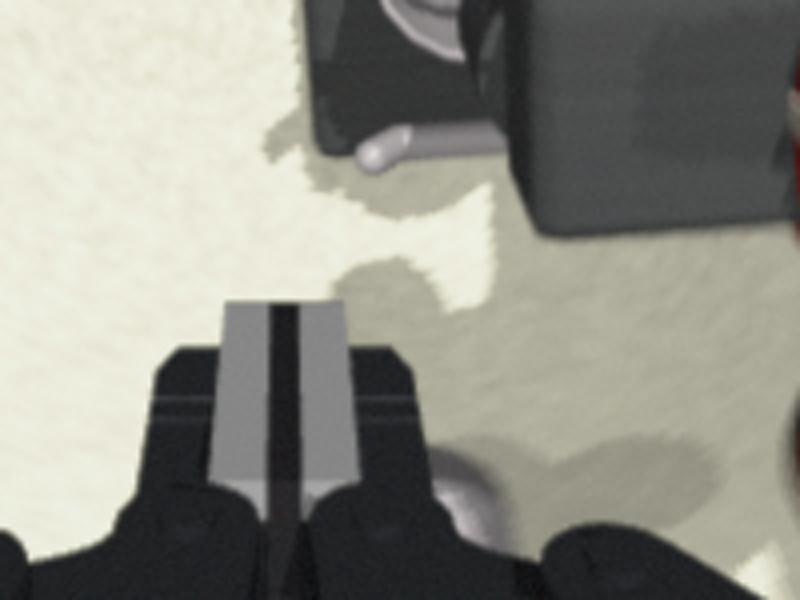

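View pics/w2c.png

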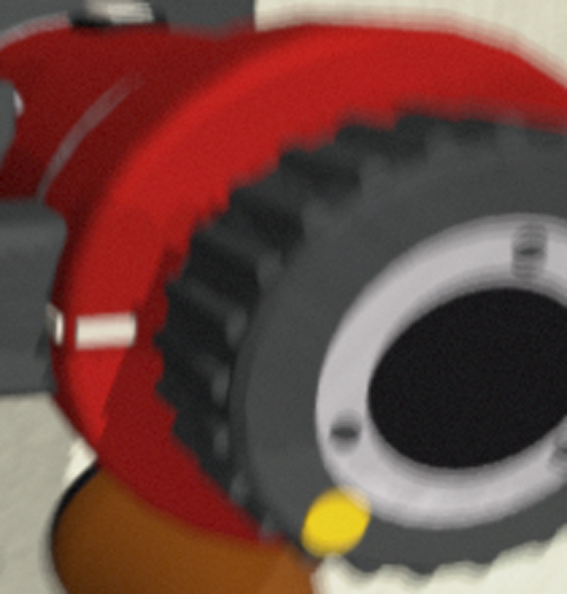

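The wrist view shows the index line at (469,212), the dot at (553,284) and the shut fingertips at (322,256). I'll bring the tip down beside the collar at world angle −120°, with one corner of the shut fingers facing the axis.

Emit:
{"fn": "carry_out", "kwargs": {
  "motion": [
    {"jaw": -1,"tx": -1.5,"ty": 2.6,"tz": 0,"wx": 0,"wy": 0,"wz": 0},
    {"jaw": -1,"tx": -1.5,"ty": 2.6,"tz": 0.8,"wx": 0,"wy": 0,"wz": 0},
    {"jaw": -1,"tx": -1.4,"ty": 2.6,"tz": 1.5,"wx": 0,"wy": 0,"wz": 0},
    {"jaw": -1,"tx": 0,"ty": 0,"tz": 1.5,"wx": 0,"wy": 0,"wz": 0},
    {"jaw": -1,"tx": 0.5,"ty": 0.5,"tz": 0,"wx": 0,"wy": 0,"wz": 0},
    {"jaw": -1,"tx": 0.4,"ty": 0.4,"tz": 0,"wx": 0,"wy": 0,"wz": 0},
    {"jaw": -1,"tx": 0,"ty": 0,"tz": 0,"wx": 0,"wy": 0,"wz": 0}
  ]
}}

```text
clock: 3.72
tcp_pos: [0.5447, -0.0327, 0.3977]
orientation: [0.001, 0.608, 0.794, 0.0]
wrist_force: [0.0, -0.2, 0.3]
finger_gap: -0.0001
```

```bash
cat > look.py <<'E'
from h import *
import sys
k=sys.argv[1]; ax=np.array([.5807,.0284])
s=get_state(); print(s["clock"],s["tcp_pos"].round(4),s["joint_pos"].round(3),s["wrist_force"].round(2))
d=s["tcp_pos"][:2]-ax; print("phi",np.degrees(np.arctan2(d[1],d[0])),"r",np.linalg.norm(d))
for n in sys.argv[2:]:
    c=eyes.calibration(n); np.savez(f"c_{n}{k}.npz",**c); im=eyes.read_camera(n); cv2.imwrite(f"pics/{n}{k}.png",im)
E
python3 look.py 3 wrist scene
```

```text
3.725 [ 0.5447 -0.0327  0.3977] [-0.207  0.257 -0.047  1.265  0.     1.099] [ 0.03 -0.2   0.3 ]
phi -120.5375372194174 r 0.07088315452800154
```

View pics/wrist3.png

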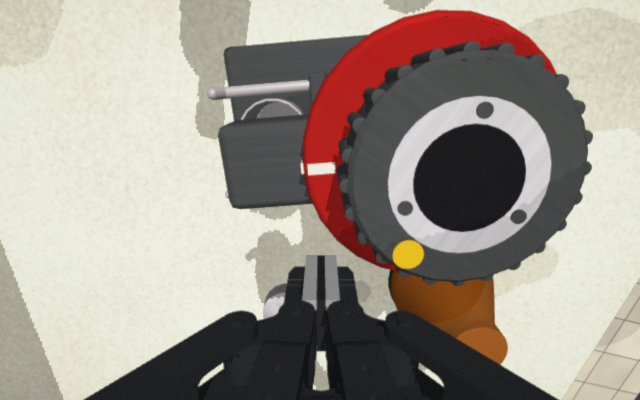

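View pics/scene3.png

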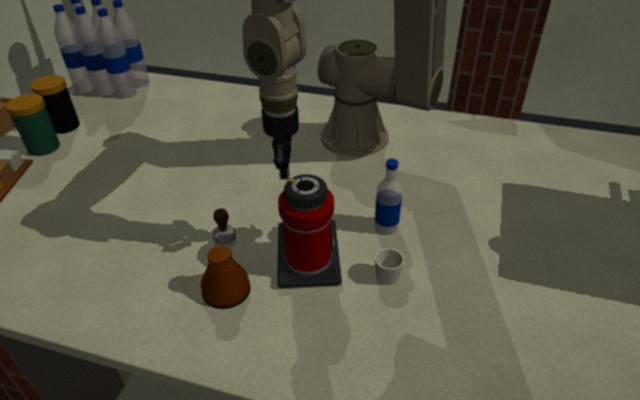

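The wrist view now shows the whole collar top: white ring at about (470,175), dot at (408,254), index line at (320,169) and fingertips at (320,258). I'll fit the axis from the ring.

```bash
cat >> h.py <<'E'
def wmeas(im,c,zt=.244,zi=.208,verbose=True):
    hsv=cv2.cvtColor(im,cv2.COLOR_BGR2HSV).astype(int)
    # throat: darkest region blob big & round
    g=im.max(axis=2)
    m=(g<45).astype(np.uint8); n,l,st,ce=cv2.connectedComponentsWithStats(m)
    yel=(abs(hsv[...,0]-27)<7)&(hsv[...,1]>150)&(hsv[...,2]>110)
    yc=max(cent(yel),key=lambda q:q[1]) if cent(yel) else None
    white=((hsv[...,1]<40)&(hsv[...,2]>120)).astype(np.uint8)
    return m,yel,yc,white
E
python3 - <<'E'
from h import *
c=dict(np.load("c_wrist3.npz")); im=cv2.imread("pics/wrist3.png")
m,yel,yc,white=wmeas(im,c)
n,l,st,ce=cv2.connectedComponentsWithStats(m)
print([(i,st[i].tolist(),ce[i].round(1)) for i in range(1,n) if st[i,4]>200])
nw,lw,sw,cw=cv2.connectedComponentsWithStats(white)
print([(i,sw[i].tolist(),cw[i].round(1)) for i in range(1,nw) if sw[i,4]>100])
def fit(mask,z):
    k=cv2.findContours(mask.astype(np.uint8),cv2.RETR_EXTERNAL,cv2.CHAIN_APPROX_NONE)[0]; k=max(k,key=cv2.contourArea)
    h=cv2.convexHull(k)[:,0].astype(float)
    P=np.array([ray("wrist",p,z,c)[:2] for p in h]); a,r=axisfit(P); return a,r,np.abs(np.linalg.norm(P-a,axis=1)-r).max()
i=l[175,470]; print("throat",fit(l==i,.244))
j=lw[175,402]; print("ring",fit(lw==j,.244))
hsv=cv2.cvtColor(im,cv2.COLOR_BGR2HSV)
red=((hsv[...,0]<6)|(hsv[...,0]>174))&(hsv[...,1]>150)&(hsv[...,2]>60)
a=fit(lw==j,.244)[0]
d=ray("wrist",yc[0],.244,c)[:2]; print("dot",d,np.linalg.norm(d-a),np.degrees(np.arctan2(*(d-a)[::-1])))
i=[q for q in cent(white) if 305<q[0][0]<340 and 160<q[0][1]<178]; print(i)
for q in i:
  d=ray("wrist",q[0],.208,c)[:2]; print("idx",d,np.linalg.norm(d-a),np.degrees(np.arctan2(*(d-a)[::-1])))
E
```

```text
[(13, [414, 125, 111, 106, 9076], array([469.1, 177.4])), (25, [86, 256, 470, 144, 28325], array([320.9, 358.5]))]
[(1, [0, 0, 640, 400, 144003], array([265.3, 191. ])), (2, [388, 96, 164, 157, 10073], array([468.9, 170.9])), (3, [241, 98, 61, 22, 233], array([273.4, 105. ])), (7, [308, 163, 27, 12, 264], array([320.9, 168.2])), (8, [313, 351, 16, 40, 489], array([320.5, 371.8])), (9, [198, 363, 26, 23, 170], array([211.3, 373.5])), (10, [419, 363, 25, 23, 158], array([430.6, 374.1]))]
throat (array([0.58250494, 0.02766341]), np.float64(0.01968103824248153), np.float64(8.088378632759019e-05))
ring (array([0.5823075 , 0.02770261]), np.float64(0.02922523507630675), np.float64(0.00014407719846053907))
dot [ 0.57129267 -0.00621624] 0.03566251306271322 -107.99072197019785
[((np.float64(320.89), np.float64(168.18)), 264)]
idx [0.53214361 0.00966743] 0.05330745321339752 -160.2252154613423
```

Wrist measurements:
- **Axis:** (0.5823, 0.0277).
- **Dot radius:** 35.7 mm, against 35.5 given.
- **Index radius:** 53.3 mm, against 53 given.
- **Collar angle:** 52.2° (0.91 rad), so about 668° to go.

I'll feel inward next.

Emit:
{"fn": "carry_out", "kwargs": {
  "motion": [
    {"jaw": -1,"tx": 0.3,"ty": 0.3,"tz": 0,"wx": 0,"wy": 0,"wz": 0},
    {"jaw": -1,"tx": 0,"ty": 0,"tz": 0,"wx": 0,"wy": 0,"wz": 0}
  ]
}}

```text
clock: 4.08
tcp_pos: [0.547, -0.0295, 0.3969]
orientation: [0.0, 0.608, 0.794, 0.0]
wrist_force: [-0.0, -0.2, -0.2]
finger_gap: -0.0001
```

Emit:
{"fn": "carry_out", "kwargs": {
  "motion": [
    {"jaw": -1,"tx": 0.1,"ty": 0.1,"tz": 0,"wx": 0,"wy": 0,"wz": 0},
    {"jaw": -1,"tx": 0,"ty": 0,"tz": 0,"wx": 0,"wy": 0,"wz": 0}
  ]
}}

```text
clock: 4.32
tcp_pos: [0.5476, -0.0284, 0.3966]
orientation: [-0.0, 0.608, 0.794, 0.0]
wrist_force: [1.1, -0.4, -0.2]
finger_gap: 0.0001
```

Emit:
{"fn": "carry_out", "kwargs": {
  "motion": [
    {"jaw": -1,"tx": 0.1,"ty": 0.1,"tz": 0,"wx": 0,"wy": 0,"wz": 0},
    {"jaw": -1,"tx": 0,"ty": 0,"tz": 0,"wx": 0,"wy": 0,"wz": 0}
  ]
}}

```text
clock: 4.58
tcp_pos: [0.5484, -0.0272, 0.3967]
orientation: [-0.0, 0.608, 0.794, 0.0]
wrist_force: [-0.1, 0.2, 1.4]
finger_gap: -0.0003
```

```bash
sed -i 's/\[.5807,.0284\]/[.5823,.0277]/' look.py; python3 look.py 4 wrist
```

```text
4.575 [ 0.5484 -0.0272  0.3967] [-0.196  0.265 -0.039  1.267  0.     1.112] [-0.1   0.17  1.4 ]
phi -121.7423837111707 r 0.06452239157856554
```

View pics/wrist4.png

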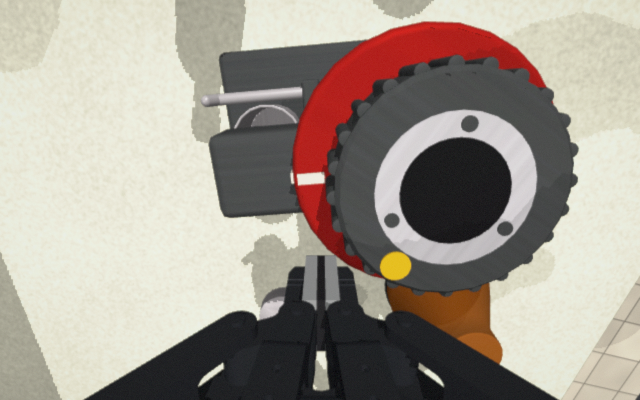

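No contact yet: the collar rim is a few pixels right of the fingers at (355,270). I'll keep feeling inward.

Emit:
{"fn": "carry_out", "kwargs": {
  "motion": [
    {"jaw": -1,"tx": 0.1,"ty": 0.1,"tz": 0,"wx": 0,"wy": 0,"wz": 0},
    {"jaw": -1,"tx": 0,"ty": 0,"tz": 0,"wx": 0,"wy": 0,"wz": 0}
  ]
}}

```text
clock: 4.88
tcp_pos: [0.5491, -0.0259, 0.3967]
orientation: [-0.0, 0.608, 0.794, 0.0]
wrist_force: [-0.2, -0.2, 0.9]
finger_gap: -0.0002
```

Emit:
{"fn": "carry_out", "kwargs": {
  "motion": [
    {"jaw": -1,"tx": 0.1,"ty": 0.1,"tz": 0,"wx": 0,"wy": 0,"wz": 0},
    {"jaw": -1,"tx": 0,"ty": 0,"tz": 0,"wx": 0,"wy": 0,"wz": 0}
  ]
}}

```text
clock: 5.12
tcp_pos: [0.5498, -0.0247, 0.3967]
orientation: [-0.0, 0.608, 0.794, 0.0]
wrist_force: [0.6, 0.3, -0.3]
finger_gap: -0.0
```

Emit:
{"fn": "carry_out", "kwargs": {
  "motion": [
    {"jaw": -1,"tx": 0.1,"ty": 0.1,"tz": 0,"wx": 0,"wy": 0,"wz": 0},
    {"jaw": -1,"tx": 0,"ty": 0,"tz": 0,"wx": 0,"wy": 0,"wz": 0}
  ]
}}

```text
clock: 5.38
tcp_pos: [0.5505, -0.0235, 0.3967]
orientation: [-0.0, 0.608, 0.794, 0.0]
wrist_force: [-0.4, 0.2, 0.4]
finger_gap: 0.0004
```

```bash
python3 look.py 5
```

```text
5.375 [ 0.5505 -0.0235  0.3967] [-0.188  0.269 -0.034  1.268  0.     1.119] [-0.4   0.16  0.45]
phi -121.88901520086388 r 0.060260538837952245
```

Emit:
{"fn": "carry_out", "kwargs": {
  "motion": [
    {"jaw": -1,"tx": 0.1,"ty": 0.1,"tz": 0,"wx": 0,"wy": 0,"wz": 0},
    {"jaw": -1,"tx": 0,"ty": 0,"tz": 0,"wx": 0,"wy": 0,"wz": 0}
  ]
}}

```text
clock: 5.62
tcp_pos: [0.5511, -0.0224, 0.3967]
orientation: [0.0, 0.608, 0.794, -0.0]
wrist_force: [0.3, -1.2, 0.9]
finger_gap: -0.0002
```

Emit:
{"fn": "carry_out", "kwargs": {
  "motion": [
    {"jaw": -1,"tx": 0.1,"ty": 0.1,"tz": 0,"wx": 0,"wy": 0,"wz": 0},
    {"jaw": -1,"tx": 0,"ty": 0,"tz": 0,"wx": 0,"wy": 0,"wz": 0}
  ]
}}

```text
clock: 5.88
tcp_pos: [0.5516, -0.0216, 0.3967]
orientation: [0.0, 0.609, 0.794, -0.001]
wrist_force: [-0.6, -3.9, 0.5]
finger_gap: -0.0
```

```bash
python3 look.py 6 wrist
python3 - <<'E'
import cv2
cv2.imwrite("pics/w6z.png",cv2.resize(cv2.imread("pics/wrist6.png")[200:330,270:430],None,fx=4,fy=4,interpolation=cv2.INTER_CUBIC))
E
```

```text
5.875 [ 0.5516 -0.0216  0.3967] [-0.184  0.271 -0.031  1.269 -0.002  1.124] [-0.61 -3.93  0.54]
phi -121.90792338874923 r 0.05812932437715303
```

View pics/w6z.png

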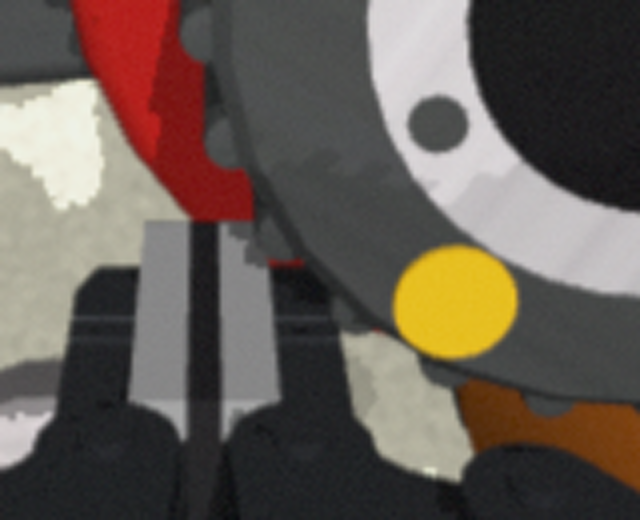

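Contact, at about 4 N: the finger corner sits in a gap between ribs, with the tip at zoom (255,230). I'll start the orbit with a short test arc of 6° per row.

Emit:
{"fn": "carry_out", "kwargs": {
  "motion": [
    {"jaw": -1,"tx": -0.42,"ty": 0.43,"tz": 0,"wx": 0,"wy": 0,"wz": -6},
    {"jaw": -1,"tx": -0.42,"ty": 0.43,"tz": 0,"wx": 0,"wy": 0,"wz": -6},
    {"jaw": -1,"tx": -0.42,"ty": 0.43,"tz": 0,"wx": 0,"wy": 0,"wz": -6},
    {"jaw": -1,"tx": -0.42,"ty": 0.43,"tz": 0,"wx": 0,"wy": 0,"wz": -6},
    {"jaw": -1,"tx": -0.42,"ty": 0.43,"tz": 0,"wx": 0,"wy": 0,"wz": -6},
    {"jaw": -1,"tx": -0.42,"ty": 0.43,"tz": 0,"wx": 0,"wy": 0,"wz": -6}
  ]
}}

```text
clock: 6.68
tcp_pos: [0.5864, -0.0307, 0.3968]
orientation: [0.0, 0.332, 0.943, -0.001]
wrist_force: [-0.7, -4.8, 1.1]
finger_gap: 0.0002
```

```bash
cat >> look.py <<'E'
    if n=="wrist":
        m,yel,yc,white=wmeas(im,c); print("dotpx",yc)
        n_,l,st,ce=cv2.connectedComponentsWithStats(m)
        b=[i for i in range(1,n_) if st[i,4]>3000 and st[i,4]<16000 and .7<st[i,2]/st[i,3]<1.4]
        zt=.244+float(0)
        for i in b:
            k=max(cv2.findContours((l==i).astype(np.uint8),cv2.RETR_EXTERNAL,cv2.CHAIN_APPROX_NONE)[0],key=cv2.contourArea)
            P=np.array([ray("wrist",p,zt,c)[:2] for p in cv2.convexHull(k)[:,0].astype(float)]); a,r=axisfit(P); print("throat",a,r)
            if yc:
                q=ray("wrist",yc[0],zt,c)[:2]; A=np.degrees(np.arctan2(*(q-a)[::-1])); print("dot r",np.linalg.norm(q-a),"ang",A,"collar(mod360)",(A+160.2)%360)
            nw,lw,sw,cw=cv2.connectedComponentsWithStats(white)
            for j in range(1,nw):
                if 60<sw[j,4]<900:
                    q=ray("wrist",cw[j],.208,c)[:2]; rr=np.linalg.norm(q-a)
                    if .047<rr<.060: print("idx?",sw[j,4],rr,np.degrees(np.arctan2(*(q-a)[::-1])))
E
python3 look.py 7 wrist
```

```text
6.675 [ 0.5864 -0.0307  0.3968] [-0.188  0.339  0.063  1.295 -0.002  0.488] [-0.7  -4.82  1.12]
phi -85.93701718906289 r 0.05853813984472986
dotpx ((np.float64(382.95), np.float64(275.53)), 691)
throat [0.5825114  0.02787815] 0.019662934191186757
dot r 0.03570468804563737 ang -73.98299906508596 collar(mod360) 86.21700093491403
idx? 288 0.05367199042371962 -159.63045392307126
```

View pics/wrist7.png

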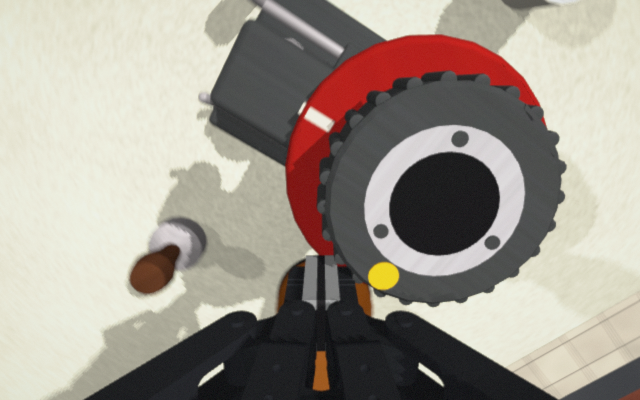

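The collar followed the 36° arc (52° to 86°) with about 5 N on the tip. I'll carry on.

Emit:
{"fn": "carry_out", "kwargs": {
  "motion": [
    {"jaw": -1,"tx": -0.42,"ty": 0.43,"tz": 0,"wx": 0,"wy": 0,"wz": -6},
    {"jaw": -1,"tx": -0.42,"ty": 0.43,"tz": 0,"wx": 0,"wy": 0,"wz": -6},
    {"jaw": -1,"tx": -0.42,"ty": 0.43,"tz": 0,"wx": 0,"wy": 0,"wz": -6},
    {"jaw": -1,"tx": -0.42,"ty": 0.43,"tz": 0,"wx": 0,"wy": 0,"wz": -6},
    {"jaw": -1,"tx": -0.42,"ty": 0.43,"tz": 0,"wx": 0,"wy": 0,"wz": -6},
    {"jaw": -1,"tx": -0.42,"ty": 0.43,"tz": 0,"wx": 0,"wy": 0,"wz": -6},
    {"jaw": -1,"tx": -0.42,"ty": 0.43,"tz": 0,"wx": 0,"wy": 0,"wz": -6},
    {"jaw": -1,"tx": -0.42,"ty": 0.43,"tz": 0,"wx": 0,"wy": 0,"wz": -6},
    {"jaw": -1,"tx": -0.42,"ty": 0.43,"tz": 0,"wx": 0,"wy": 0,"wz": -6},
    {"jaw": -1,"tx": -0.42,"ty": 0.43,"tz": 0,"wx": 0,"wy": 0,"wz": -6}
  ]
}}

```text
clock: 7.98
tcp_pos: [0.6356, 0.0014, 0.3973]
orientation: [0.002, -0.183, 0.983, -0.001]
wrist_force: [5.7, -3.8, -0.5]
finger_gap: -0.0004
```

```bash
python3 look.py 8 wrist
```

```text
7.975 [0.6356 0.0014 0.3973] [-1.240e-01  4.330e-01  2.040e-01  1.336e+00 -1.000e-03 -4.930e-01] [ 5.73 -3.78 -0.53]
phi -26.256058773432677 r 0.05939579822107373
dotpx ((np.float64(382.65), np.float64(275.98)), 683)
throat [0.58231445 0.02824908] 0.019550530382752715
dot r 0.03556307220353928 ang -14.82063899288863 collar(mod360) 145.37936100711136
idx? 357 0.053759489771757006 -159.3515692797029
```

View pics/wrist8.png

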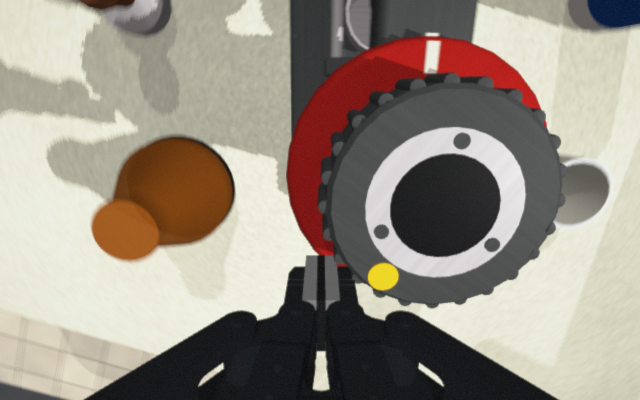

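Still locked to the ribs, now at 145° with 7 N. Another 120° next.

Emit:
{"fn": "carry_out", "kwargs": {
  "motion": [
    {"jaw": -1,"tx": -0.42,"ty": 0.43,"tz": 0,"wx": 0,"wy": 0,"wz": -6},
    {"jaw": -1,"tx": -0.42,"ty": 0.43,"tz": 0,"wx": 0,"wy": 0,"wz": -6},
    {"jaw": -1,"tx": -0.42,"ty": 0.43,"tz": 0,"wx": 0,"wy": 0,"wz": -6},
    {"jaw": -1,"tx": -0.42,"ty": 0.43,"tz": 0,"wx": 0,"wy": 0,"wz": -6},
    {"jaw": -1,"tx": -0.42,"ty": 0.43,"tz": 0,"wx": 0,"wy": 0,"wz": -6},
    {"jaw": -1,"tx": -0.42,"ty": 0.43,"tz": 0,"wx": 0,"wy": 0,"wz": -6},
    {"jaw": -1,"tx": -0.42,"ty": 0.43,"tz": 0,"wx": 0,"wy": 0,"wz": -6},
    {"jaw": -1,"tx": -0.42,"ty": 0.43,"tz": 0,"wx": 0,"wy": 0,"wz": -6},
    {"jaw": -1,"tx": -0.42,"ty": 0.43,"tz": 0,"wx": 0,"wy": 0,"wz": -6},
    {"jaw": -1,"tx": -0.42,"ty": 0.43,"tz": 0,"wx": 0,"wy": 0,"wz": -6},
    {"jaw": -1,"tx": -0.42,"ty": 0.43,"tz": 0,"wx": 0,"wy": 0,"wz": -6},
    {"jaw": -1,"tx": -0.42,"ty": 0.43,"tz": 0,"wx": 0,"wy": 0,"wz": -6},
    {"jaw": -1,"tx": -0.42,"ty": 0.43,"tz": 0,"wx": 0,"wy": 0,"wz": -6},
    {"jaw": -1,"tx": -0.42,"ty": 0.43,"tz": 0,"wx": 0,"wy": 0,"wz": -6},
    {"jaw": -1,"tx": -0.42,"ty": 0.43,"tz": 0,"wx": 0,"wy": 0,"wz": -6},
    {"jaw": -1,"tx": -0.42,"ty": 0.43,"tz": 0,"wx": 0,"wy": 0,"wz": -6},
    {"jaw": -1,"tx": -0.42,"ty": 0.43,"tz": 0,"wx": 0,"wy": 0,"wz": -6},
    {"jaw": -1,"tx": -0.42,"ty": 0.43,"tz": 0,"wx": 0,"wy": 0,"wz": -6},
    {"jaw": -1,"tx": -0.42,"ty": 0.43,"tz": 0,"wx": 0,"wy": 0,"wz": -6},
    {"jaw": -1,"tx": -0.42,"ty": 0.43,"tz": 0,"wx": 0,"wy": 0,"wz": -6}
  ]
}}

```text
clock: 10.52
tcp_pos: [0.5786, 0.0874, 0.3975]
orientation: [-0.004, 0.944, -0.331, -0.0]
wrist_force: [1.5, 10.8, 2.3]
finger_gap: -0.0001
```

```bash
python3 look.py 9 wrist
```

```text
10.525 [0.5786 0.0874 0.3975] [ 0.011  0.334  0.057  1.292  0.007 -2.456] [ 1.46 10.83  2.34]
phi 93.51535061535172 r 0.05976759657608713
dotpx ((np.float64(381.87), np.float64(276.29)), 685)
throat [0.58104187 0.02753708] 0.01991573205320967
dot r 0.035922012003818046 ang 107.13103601402847 collar(mod360) 267.3310360140284
```

View pics/wrist9.png

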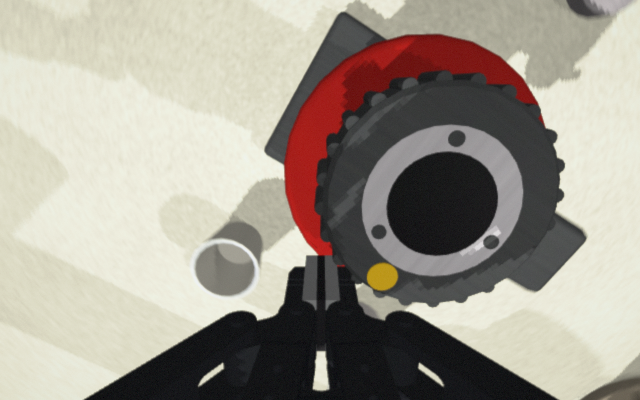

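Collar at 267° with 11 N on the tip, which is fine. I'll push another 24°, back off radially and start unwinding around the outside.

Emit:
{"fn": "carry_out", "kwargs": {
  "motion": [
    {"jaw": -1,"tx": -0.42,"ty": 0.43,"tz": 0,"wx": 0,"wy": 0,"wz": -6},
    {"jaw": -1,"tx": -0.42,"ty": 0.43,"tz": 0,"wx": 0,"wy": 0,"wz": -6},
    {"jaw": -1,"tx": -0.42,"ty": 0.43,"tz": 0,"wx": 0,"wy": 0,"wz": -6},
    {"jaw": -1,"tx": -0.42,"ty": 0.43,"tz": 0,"wx": 0,"wy": 0,"wz": -6},
    {"jaw": -1,"tx": -0.5,"ty": -0.55,"tz": 0,"wx": 0,"wy": 0,"wz": 0},
    {"jaw": -1,"tx": -0.5,"ty": -0.55,"tz": 0,"wx": 0,"wy": 0,"wz": 0},
    {"jaw": -1,"tx": 0.99,"ty": -0.78,"tz": 0,"wx": 0,"wy": 0,"wz": 10},
    {"jaw": -1,"tx": 0.99,"ty": -0.78,"tz": 0,"wx": 0,"wy": 0,"wz": 10},
    {"jaw": -1,"tx": 0.99,"ty": -0.78,"tz": 0,"wx": 0,"wy": 0,"wz": 10},
    {"jaw": -1,"tx": 0.99,"ty": -0.78,"tz": 0,"wx": 0,"wy": 0,"wz": 10},
    {"jaw": -1,"tx": 0.99,"ty": -0.78,"tz": 0,"wx": 0,"wy": 0,"wz": 10},
    {"jaw": -1,"tx": 0.99,"ty": -0.78,"tz": 0,"wx": 0,"wy": 0,"wz": 10}
  ]
}}

```text
clock: 12.08
tcp_pos: [0.6217, 0.0897, 0.3963]
orientation: [-0.0, 0.792, -0.611, -0.0]
wrist_force: [-0.8, 0.8, 0.2]
finger_gap: 0.0002
```

```bash
python3 look.py 10 wrist
```

```text
12.075 [0.6217 0.0897 0.3963] [ 0.016  0.421  0.183  1.332  0.    -1.811] [-0.8   0.82  0.23]
phi 57.53579783051508 r 0.07345781370533822
dotpx ((np.float64(500.96), np.float64(262.87)), 743)
throat [0.58106684 0.02796878] 0.019909854089627498
dot r 0.0358409485725909 ang 131.9810559342545 collar(mod360) 292.18105593425446
```

Emit:
{"fn": "carry_out", "kwargs": {
  "motion": [
    {"jaw": -1,"tx": 0.99,"ty": -0.78,"tz": 0,"wx": 0,"wy": 0,"wz": 10},
    {"jaw": -1,"tx": 0.99,"ty": -0.78,"tz": 0,"wx": 0,"wy": 0,"wz": 10},
    {"jaw": -1,"tx": 0.99,"ty": -0.78,"tz": 0,"wx": 0,"wy": 0,"wz": 10},
    {"jaw": -1,"tx": 0.99,"ty": -0.78,"tz": 0,"wx": 0,"wy": 0,"wz": 10},
    {"jaw": -1,"tx": 0.99,"ty": -0.78,"tz": 0,"wx": 0,"wy": 0,"wz": 10},
    {"jaw": -1,"tx": 0.99,"ty": -0.78,"tz": 0,"wx": 0,"wy": 0,"wz": 10},
    {"jaw": -1,"tx": 0.99,"ty": -0.78,"tz": 0,"wx": 0,"wy": 0,"wz": 10},
    {"jaw": -1,"tx": 0.99,"ty": -0.78,"tz": 0,"wx": 0,"wy": 0,"wz": 10},
    {"jaw": -1,"tx": 0.99,"ty": -0.78,"tz": 0,"wx": 0,"wy": 0,"wz": 10},
    {"jaw": -1,"tx": 0.99,"ty": -0.78,"tz": 0,"wx": 0,"wy": 0,"wz": 10},
    {"jaw": -1,"tx": 0.99,"ty": -0.78,"tz": 0,"wx": 0,"wy": 0,"wz": 10},
    {"jaw": -1,"tx": 0.99,"ty": -0.78,"tz": 0,"wx": 0,"wy": 0,"wz": 10},
    {"jaw": -1,"tx": 0.99,"ty": -0.78,"tz": 0,"wx": 0,"wy": 0,"wz": 10},
    {"jaw": -1,"tx": 0.99,"ty": -0.78,"tz": 0,"wx": 0,"wy": 0,"wz": 10},
    {"jaw": -1,"tx": 0.99,"ty": -0.78,"tz": 0,"wx": 0,"wy": 0,"wz": 10},
    {"jaw": -1,"tx": 0.99,"ty": -0.78,"tz": 0,"wx": 0,"wy": 0,"wz": 10},
    {"jaw": -1,"tx": 0,"ty": 0,"tz": 0,"wx": 0,"wy": 0,"wz": 0}
  ]
}}

```text
clock: 14.25
tcp_pos: [0.5679, -0.0426, 0.3968]
orientation: [-0.0, 0.46, 0.888, 0.0]
wrist_force: [0.7, -0.6, -0.2]
finger_gap: -0.0
```

```bash
python3 look.py 11 wrist
```

```text
14.25 [ 0.5679 -0.0426  0.3968] [-0.216  0.305  0.015  1.281  0.     0.74 ] [ 0.74 -0.56 -0.2 ]
phi -101.56677158302153 r 0.07175278840780379
dotpx ((np.float64(473.3), np.float64(75.26)), 1205)
throat [0.58316245 0.02787383] 0.019821533327424614
dot r 0.036205497535971076 ang 133.20227808635528 collar(mod360) 293.4022780863553
idx? 291 0.05410025558098883 -160.31618878942484
```

View pics/wrist11.png

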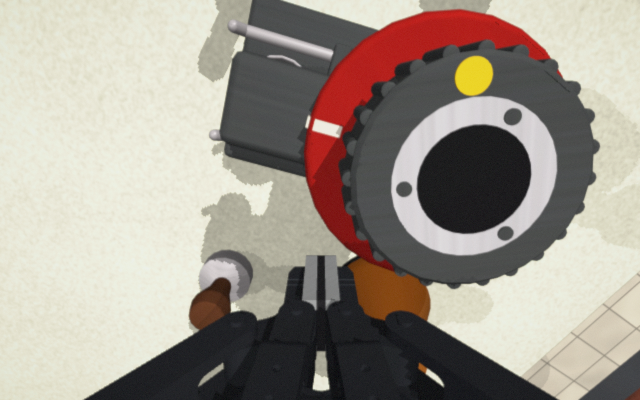

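The dot is at (473,75), collar at about 293°. I'll match the rib spacing (15° pitch) and go in radially.

Emit:
{"fn": "carry_out", "kwargs": {
  "motion": [
    {"jaw": -1,"tx": 0.18,"ty": -0.17,"tz": 0,"wx": 0,"wy": 0,"wz": 2.4},
    {"jaw": -1,"tx": 0.5,"ty": 0.53,"tz": 0,"wx": 0,"wy": 0,"wz": 0},
    {"jaw": -1,"tx": 0.3,"ty": 0.32,"tz": 0,"wx": 0,"wy": 0,"wz": 0},
    {"jaw": -1,"tx": 0.18,"ty": 0.2,"tz": 0,"wx": 0,"wy": 0,"wz": 0},
    {"jaw": -1,"tx": 0,"ty": 0,"tz": 0,"wx": 0,"wy": 0,"wz": 0}
  ]
}}

```text
clock: 14.92
tcp_pos: [0.5699, -0.0289, 0.3966]
orientation: [0.0, 0.479, 0.878, -0.001]
wrist_force: [0.3, -4.1, -0.5]
finger_gap: -0.0
```

```bash
python3 look.py 12 wrist
```

```text
14.925 [ 0.5699 -0.0289  0.3966] [-0.191  0.307  0.018  1.281 -0.002  0.809] [ 0.3  -4.06 -0.51]
phi -102.38833536632336 r 0.05794718121896561
dotpx ((np.float64(431.56), np.float64(101.27)), 1126)
throat [0.58294618 0.02762152] 0.019819375020590422
dot r 0.036187939493148996 ang 133.07818521976972 collar(mod360) 293.27818521976974
idx? 277 0.05401400480399831 -160.5774335135862
```

Seated at 4 N. Second pass:

Emit:
{"fn": "carry_out", "kwargs": {
  "motion": [
    {"jaw": -1,"tx": -0.42,"ty": 0.43,"tz": 0,"wx": 0,"wy": 0,"wz": -6},
    {"jaw": -1,"tx": -0.42,"ty": 0.43,"tz": 0,"wx": 0,"wy": 0,"wz": -6},
    {"jaw": -1,"tx": -0.42,"ty": 0.43,"tz": 0,"wx": 0,"wy": 0,"wz": -6},
    {"jaw": -1,"tx": -0.42,"ty": 0.43,"tz": 0,"wx": 0,"wy": 0,"wz": -6},
    {"jaw": -1,"tx": -0.42,"ty": 0.43,"tz": 0,"wx": 0,"wy": 0,"wz": -6},
    {"jaw": -1,"tx": -0.42,"ty": 0.43,"tz": 0,"wx": 0,"wy": 0,"wz": -6},
    {"jaw": -1,"tx": -0.42,"ty": 0.43,"tz": 0,"wx": 0,"wy": 0,"wz": -6},
    {"jaw": -1,"tx": -0.42,"ty": 0.43,"tz": 0,"wx": 0,"wy": 0,"wz": -6},
    {"jaw": -1,"tx": -0.42,"ty": 0.43,"tz": 0,"wx": 0,"wy": 0,"wz": -6},
    {"jaw": -1,"tx": -0.42,"ty": 0.43,"tz": 0,"wx": 0,"wy": 0,"wz": -6},
    {"jaw": -1,"tx": -0.42,"ty": 0.43,"tz": 0,"wx": 0,"wy": 0,"wz": -6},
    {"jaw": -1,"tx": -0.42,"ty": 0.43,"tz": 0,"wx": 0,"wy": 0,"wz": -6},
    {"jaw": -1,"tx": -0.42,"ty": 0.43,"tz": 0,"wx": 0,"wy": 0,"wz": -6},
    {"jaw": -1,"tx": -0.42,"ty": 0.43,"tz": 0,"wx": 0,"wy": 0,"wz": -6},
    {"jaw": -1,"tx": -0.42,"ty": 0.43,"tz": 0,"wx": 0,"wy": 0,"wz": -6},
    {"jaw": -1,"tx": -0.42,"ty": 0.43,"tz": 0,"wx": 0,"wy": 0,"wz": -6},
    {"jaw": -1,"tx": -0.42,"ty": 0.43,"tz": 0,"wx": 0,"wy": 0,"wz": -6},
    {"jaw": -1,"tx": -0.42,"ty": 0.43,"tz": 0,"wx": 0,"wy": 0,"wz": -6},
    {"jaw": -1,"tx": -0.42,"ty": 0.43,"tz": 0,"wx": 0,"wy": 0,"wz": -6},
    {"jaw": -1,"tx": -0.42,"ty": 0.43,"tz": 0,"wx": 0,"wy": 0,"wz": -6}
  ]
}}

```text
clock: 17.48
tcp_pos: [0.6405, 0.0425, 0.397]
orientation: [0.002, -0.522, 0.853, -0.0]
wrist_force: [3.6, -1.2, -0.1]
finger_gap: -0.0003
```

```bash
python3 look.py 13 wrist
```

```text
17.475 [0.6405 0.0425 0.397 ] [-5.900e-02  4.480e-01  2.250e-01  1.345e+00  1.000e-03 -1.157e+00] [ 3.58 -1.16 -0.07]
phi 14.306082086463542 r 0.06007971678395932
dotpx ((np.float64(465.41), np.float64(110.06)), 1103)
```

View pics/wrist13.png

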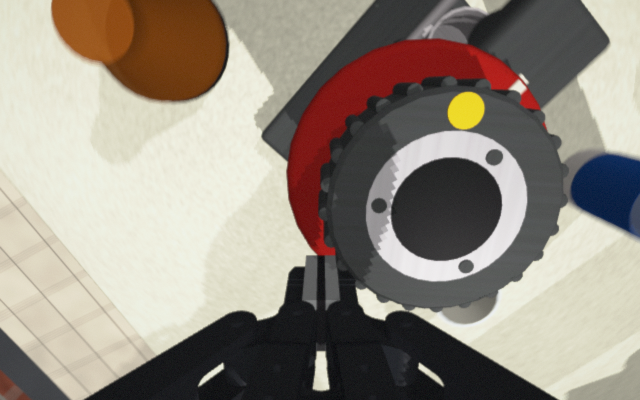

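Run:
```python
from h import *
c=dict(np.load("c_wrist13.npz"))
d=ray("wrist",(465.41,110.06),.2455,c)[:2]
for a in ([.582,.0279],[.5815,.0279]):
    a=np.array(a);print(np.linalg.norm(d-a),(np.degrees(np.arctan2(*(d-a)[::-1]))+160)%360)
```

```text
0.03583780711967808 38.5058259744782
0.035579155745276356 39.192420343431294
```

Collar at about 398.5°. The dot at (465,110) has passed the line once, and roughly one rib slipped. I'll press about 1 mm further in and continue.

Emit:
{"fn": "carry_out", "kwargs": {
  "motion": [
    {"jaw": -1,"tx": -0.34,"ty": 0.51,"tz": 0,"wx": 0,"wy": 0,"wz": -6},
    {"jaw": -1,"tx": -0.42,"ty": 0.43,"tz": 0,"wx": 0,"wy": 0,"wz": -6},
    {"jaw": -1,"tx": -0.42,"ty": 0.43,"tz": 0,"wx": 0,"wy": 0,"wz": -6},
    {"jaw": -1,"tx": -0.42,"ty": 0.43,"tz": 0,"wx": 0,"wy": 0,"wz": -6},
    {"jaw": -1,"tx": -0.42,"ty": 0.43,"tz": 0,"wx": 0,"wy": 0,"wz": -6},
    {"jaw": -1,"tx": -0.42,"ty": 0.43,"tz": 0,"wx": 0,"wy": 0,"wz": -6},
    {"jaw": -1,"tx": -0.42,"ty": 0.43,"tz": 0,"wx": 0,"wy": 0,"wz": -6},
    {"jaw": -1,"tx": -0.42,"ty": 0.43,"tz": 0,"wx": 0,"wy": 0,"wz": -6},
    {"jaw": -1,"tx": -0.42,"ty": 0.43,"tz": 0,"wx": 0,"wy": 0,"wz": -6},
    {"jaw": -1,"tx": -0.42,"ty": 0.43,"tz": 0,"wx": 0,"wy": 0,"wz": -6}
  ]
}}

```text
clock: 18.77
tcp_pos: [0.5983, 0.0846, 0.3973]
orientation: [-0.004, 0.879, -0.478, -0.0]
wrist_force: [3.7, 9.8, 0.8]
finger_gap: -0.0002
```

```bash
cat >> look.py <<'E'
        if yc:
            q=ray("wrist",yc[0],.2455,c)[:2]
            for a in ([.5818,.0279],):
                a=np.array(a);print("dot fixed-axis: r",np.linalg.norm(q-a),"collar",(np.degrees(np.arctan2(*(q-a)[::-1]))+160)%360)
E
python3 look.py 14 wrist
```

```text
18.775 [0.5983 0.0846 0.3973] [ 0.006  0.371  0.11   1.307  0.007 -2.14 ] [3.73 9.77 0.77]
phi 74.30045558815596 r 0.05912672211165934
dotpx ((np.float64(459.25), np.float64(108.49)), 1116)
throat [0.58056166 0.0279312 ] 0.020056198588516604
dot r 0.036414250856373294 ang -59.35388804644985 collar(mod360) 100.84611195355014
dot fixed-axis: r 0.035843481216813564 collar 99.87230622483102
```

Emit:
{"fn": "carry_out", "kwargs": {
  "motion": [
    {"jaw": -1,"tx": -0.42,"ty": 0.43,"tz": 0,"wx": 0,"wy": 0,"wz": -6},
    {"jaw": -1,"tx": -0.42,"ty": 0.43,"tz": 0,"wx": 0,"wy": 0,"wz": -6},
    {"jaw": -1,"tx": -0.42,"ty": 0.43,"tz": 0,"wx": 0,"wy": 0,"wz": -6},
    {"jaw": -1,"tx": -0.42,"ty": 0.43,"tz": 0,"wx": 0,"wy": 0,"wz": -6},
    {"jaw": -1,"tx": -0.42,"ty": 0.43,"tz": 0,"wx": 0,"wy": 0,"wz": -6},
    {"jaw": -1,"tx": -0.42,"ty": 0.43,"tz": 0,"wx": 0,"wy": 0,"wz": -6},
    {"jaw": -1,"tx": -0.55,"ty": -0.58,"tz": 0,"wx": 0,"wy": 0,"wz": 0},
    {"jaw": -1,"tx": -0.55,"ty": -0.58,"tz": 0,"wx": 0,"wy": 0,"wz": 0},
    {"jaw": -1,"tx": 0.99,"ty": -0.78,"tz": 0,"wx": 0,"wy": 0,"wz": 10},
    {"jaw": -1,"tx": 0.99,"ty": -0.78,"tz": 0,"wx": 0,"wy": 0,"wz": 10},
    {"jaw": -1,"tx": 0.99,"ty": -0.78,"tz": 0,"wx": 0,"wy": 0,"wz": 10},
    {"jaw": -1,"tx": 0.99,"ty": -0.78,"tz": 0,"wx": 0,"wy": 0,"wz": 10},
    {"jaw": -1,"tx": 0.99,"ty": -0.78,"tz": 0,"wx": 0,"wy": 0,"wz": 10},
    {"jaw": -1,"tx": 0.99,"ty": -0.78,"tz": 0,"wx": 0,"wy": 0,"wz": 10},
    {"jaw": -1,"tx": 0.99,"ty": -0.78,"tz": 0,"wx": 0,"wy": 0,"wz": 10},
    {"jaw": -1,"tx": 0.99,"ty": -0.78,"tz": 0,"wx": 0,"wy": 0,"wz": 10},
    {"jaw": -1,"tx": 0.99,"ty": -0.78,"tz": 0,"wx": 0,"wy": 0,"wz": 10},
    {"jaw": -1,"tx": 0.99,"ty": -0.78,"tz": 0,"wx": 0,"wy": 0,"wz": 10},
    {"jaw": -1,"tx": 0.99,"ty": -0.78,"tz": 0,"wx": 0,"wy": 0,"wz": 10},
    {"jaw": -1,"tx": 0.99,"ty": -0.78,"tz": 0,"wx": 0,"wy": 0,"wz": 10}
  ]
}}

```text
clock: 21.32
tcp_pos: [0.655, 0.0176, 0.3961]
orientation: [-0.0, -0.328, 0.945, 0.0]
wrist_force: [0.2, -0.0, -0.1]
finger_gap: 0.0
```

Emit:
{"fn": "carry_out", "kwargs": {
  "motion": [
    {"jaw": -1,"tx": 0.99,"ty": -0.78,"tz": 0,"wx": 0,"wy": 0,"wz": 10},
    {"jaw": -1,"tx": 0.99,"ty": -0.78,"tz": 0,"wx": 0,"wy": 0,"wz": 10},
    {"jaw": -1,"tx": 0.99,"ty": -0.78,"tz": 0,"wx": 0,"wy": 0,"wz": 10},
    {"jaw": -1,"tx": 0.99,"ty": -0.78,"tz": 0,"wx": 0,"wy": 0,"wz": 10},
    {"jaw": -1,"tx": 0.99,"ty": -0.78,"tz": 0,"wx": 0,"wy": 0,"wz": 10},
    {"jaw": -1,"tx": 0.99,"ty": -0.78,"tz": 0,"wx": 0,"wy": 0,"wz": 10},
    {"jaw": -1,"tx": 0.99,"ty": -0.78,"tz": 0,"wx": 0,"wy": 0,"wz": 10},
    {"jaw": -1,"tx": 0.99,"ty": -0.78,"tz": 0,"wx": 0,"wy": 0,"wz": 10},
    {"jaw": -1,"tx": 0.99,"ty": -0.78,"tz": 0,"wx": 0,"wy": 0,"wz": 10},
    {"jaw": -1,"tx": 0.99,"ty": -0.78,"tz": 0,"wx": 0,"wy": 0,"wz": 10},
    {"jaw": -1,"tx": 0,"ty": 0,"tz": 0,"wx": 0,"wy": 0,"wz": 0}
  ]
}}

```text
clock: 22.7
tcp_pos: [0.5603, -0.0405, 0.3967]
orientation: [-0.0, 0.51, 0.86, -0.0]
wrist_force: [0.1, 0.2, 0.1]
finger_gap: -0.0001
```

```bash
python3 look.py 15 wrist
```

```text
22.7 [ 0.5603 -0.0405  0.3967] [-0.215  0.29  -0.006  1.276  0.     0.854] [0.1  0.23 0.11]
phi -107.89704859333213 r 0.07168757229432021
dotpx ((np.float64(525.8), np.float64(249.42)), 761)
throat [0.58363864 0.02772357] 0.01997915277322869
dot r 0.03593235393036602 ang -19.887545867316046 collar(mod360) 140.31245413268394
idx? 288 0.05448758296186983 -160.6119473513555
dot fixed-axis: r 0.03652310229125983 collar 140.4659464617143
```

View pics/wrist15.png

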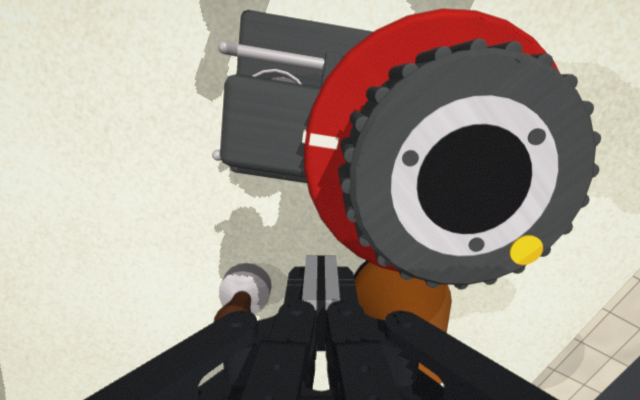

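The dot is at (526,249) and the index at (321,141), so the collar is at about 500.6°, leaving about 219°. I'll go back one more rib for wrist range, then in.

Emit:
{"fn": "carry_out", "kwargs": {
  "motion": [
    {"jaw": -1,"tx": 0.68,"ty": -0.56,"tz": 0,"wx": 0,"wy": 0,"wz": 7},
    {"jaw": -1,"tx": 0.68,"ty": -0.56,"tz": 0,"wx": 0,"wy": 0,"wz": 7},
    {"jaw": -1,"tx": 0.5,"ty": 0.53,"tz": 0,"wx": 0,"wy": 0,"wz": 0},
    {"jaw": -1,"tx": 0.3,"ty": 0.32,"tz": 0,"wx": 0,"wy": 0,"wz": 0},
    {"jaw": -1,"tx": 0.22,"ty": 0.24,"tz": 0,"wx": 0,"wy": 0,"wz": 0},
    {"jaw": -1,"tx": 0,"ty": 0,"tz": 0,"wx": 0,"wy": 0,"wz": 0}
  ]
}}

```text
clock: 23.5
tcp_pos: [0.5529, -0.0216, 0.3965]
orientation: [0.001, 0.611, 0.792, -0.002]
wrist_force: [-3.2, -6.2, 1.5]
finger_gap: -0.0002
```

```bash
python3 look.py 16 wrist
```

```text
23.5 [ 0.5529 -0.0216  0.3965] [-0.183  0.274 -0.028  1.27  -0.004  1.131] [-3.17 -6.17  1.55]
phi -120.79253287319152 r 0.05738877075868283
dotpx ((np.float64(510.98), np.float64(254.0)), 752)
throat [0.58326673 0.02708085] 0.019998851040667134
dot r 0.03597678038843452 ang -19.859040722495777 collar(mod360) 140.34095927750423
idx? 256 0.05406435121499122 -161.18718774347442
dot fixed-axis: r 0.03645425246412058 collar 139.91303181019646
```

Emit:
{"fn": "carry_out", "kwargs": {
  "motion": [
    {"jaw": -1,"tx": -0.42,"ty": 0.43,"tz": 0,"wx": 0,"wy": 0,"wz": -6},
    {"jaw": -1,"tx": -0.42,"ty": 0.43,"tz": 0,"wx": 0,"wy": 0,"wz": -6},
    {"jaw": -1,"tx": -0.42,"ty": 0.43,"tz": 0,"wx": 0,"wy": 0,"wz": -6},
    {"jaw": -1,"tx": -0.42,"ty": 0.43,"tz": 0,"wx": 0,"wy": 0,"wz": -6},
    {"jaw": -1,"tx": -0.42,"ty": 0.43,"tz": 0,"wx": 0,"wy": 0,"wz": -6},
    {"jaw": -1,"tx": -0.42,"ty": 0.43,"tz": 0,"wx": 0,"wy": 0,"wz": -6},
    {"jaw": -1,"tx": -0.42,"ty": 0.43,"tz": 0,"wx": 0,"wy": 0,"wz": -6},
    {"jaw": -1,"tx": -0.42,"ty": 0.43,"tz": 0,"wx": 0,"wy": 0,"wz": -6},
    {"jaw": -1,"tx": -0.42,"ty": 0.43,"tz": 0,"wx": 0,"wy": 0,"wz": -6},
    {"jaw": -1,"tx": -0.42,"ty": 0.43,"tz": 0,"wx": 0,"wy": 0,"wz": -6},
    {"jaw": -1,"tx": -0.42,"ty": 0.43,"tz": 0,"wx": 0,"wy": 0,"wz": -6},
    {"jaw": -1,"tx": -0.42,"ty": 0.43,"tz": 0,"wx": 0,"wy": 0,"wz": -6},
    {"jaw": -1,"tx": -0.42,"ty": 0.43,"tz": 0,"wx": 0,"wy": 0,"wz": -6},
    {"jaw": -1,"tx": -0.42,"ty": 0.43,"tz": 0,"wx": 0,"wy": 0,"wz": -6},
    {"jaw": -1,"tx": -0.42,"ty": 0.43,"tz": 0,"wx": 0,"wy": 0,"wz": -6},
    {"jaw": -1,"tx": -0.42,"ty": 0.43,"tz": 0,"wx": 0,"wy": 0,"wz": -6},
    {"jaw": -1,"tx": -0.42,"ty": 0.43,"tz": 0,"wx": 0,"wy": 0,"wz": -6},
    {"jaw": -1,"tx": -0.42,"ty": 0.43,"tz": 0,"wx": 0,"wy": 0,"wz": -6},
    {"jaw": -1,"tx": -0.42,"ty": 0.43,"tz": 0,"wx": 0,"wy": 0,"wz": -6},
    {"jaw": -1,"tx": -0.42,"ty": 0.43,"tz": 0,"wx": 0,"wy": 0,"wz": -6}
  ]
}}

```text
clock: 26.05
tcp_pos: [0.6421, 0.0249, 0.3966]
orientation: [0.001, -0.382, 0.924, -0.001]
wrist_force: [0.9, -1.0, 0.0]
finger_gap: -0.0002
```

```bash
python3 look.py 17 wrist
```

```text
26.05 [0.6421 0.0249 0.3966] [-8.600e-02  4.500e-01  2.270e-01  1.347e+00 -1.000e-03 -8.700e-01] [ 0.9  -0.95  0.05]
phi -2.661845370227793 r 0.05987823628933043
dotpx ((np.float64(499.29), np.float64(275.41)), 690)
dot fixed-axis: r 0.03639892124260164 collar 246.94925156949282
```

Collar at about 607°, and contact is light on this side. I'll press in 1.5 mm and go on 72°.

Emit:
{"fn": "carry_out", "kwargs": {
  "motion": [
    {"jaw": -1,"tx": 0.1,"ty": 0.11,"tz": 0,"wx": 0,"wy": 0,"wz": 0},
    {"jaw": -1,"tx": -0.42,"ty": 0.43,"tz": 0,"wx": 0,"wy": 0,"wz": -6},
    {"jaw": -1,"tx": -0.42,"ty": 0.43,"tz": 0,"wx": 0,"wy": 0,"wz": -6},
    {"jaw": -1,"tx": -0.42,"ty": 0.43,"tz": 0,"wx": 0,"wy": 0,"wz": -6},
    {"jaw": -1,"tx": -0.42,"ty": 0.43,"tz": 0,"wx": 0,"wy": 0,"wz": -6},
    {"jaw": -1,"tx": -0.42,"ty": 0.43,"tz": 0,"wx": 0,"wy": 0,"wz": -6},
    {"jaw": -1,"tx": -0.42,"ty": 0.43,"tz": 0,"wx": 0,"wy": 0,"wz": -6},
    {"jaw": -1,"tx": -0.42,"ty": 0.43,"tz": 0,"wx": 0,"wy": 0,"wz": -6},
    {"jaw": -1,"tx": -0.42,"ty": 0.43,"tz": 0,"wx": 0,"wy": 0,"wz": -6},
    {"jaw": -1,"tx": -0.42,"ty": 0.43,"tz": 0,"wx": 0,"wy": 0,"wz": -6},
    {"jaw": -1,"tx": -0.42,"ty": 0.43,"tz": 0,"wx": 0,"wy": 0,"wz": -6},
    {"jaw": -1,"tx": -0.42,"ty": 0.43,"tz": 0,"wx": 0,"wy": 0,"wz": -6},
    {"jaw": -1,"tx": -0.42,"ty": 0.43,"tz": 0,"wx": 0,"wy": 0,"wz": -6}
  ]
}}

```text
clock: 27.72
tcp_pos: [0.6032, 0.0829, 0.3971]
orientation: [-0.003, 0.852, -0.523, 0.0]
wrist_force: [3.7, 6.8, 0.5]
finger_gap: -0.0002
```

```bash
python3 look.py 18 wrist
```

```text
27.725 [0.6032 0.0829 0.3971] [ 0.004  0.38   0.124  1.311  0.004 -2.036] [3.69 6.77 0.48]
phi 69.28269602054299 r 0.05898960438753502
dotpx ((np.float64(498.18), np.float64(271.77)), 718)
throat [0.58018117 0.0282403 ] 0.020231278081229376
dot r 0.03620242925878304 ang 161.6748365541249 collar(mod360) 321.8748365541249
dot fixed-axis: r 0.03663235485949488 collar 321.9769938573334
```

View pics/wrist18.png

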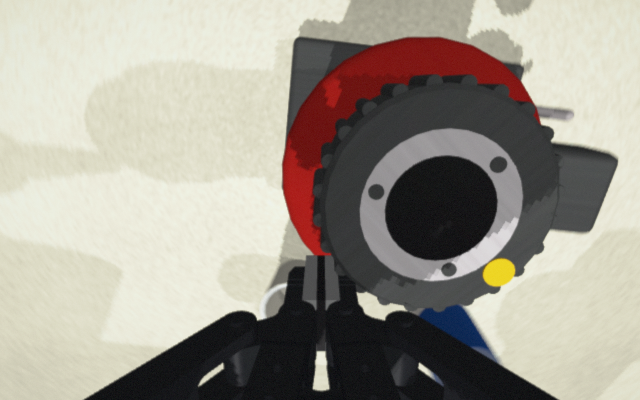

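Emit:
{"fn": "carry_out", "kwargs": {
  "motion": [
    {"jaw": -1,"tx": -0.42,"ty": 0.43,"tz": 0,"wx": 0,"wy": 0,"wz": -6},
    {"jaw": -1,"tx": -0.42,"ty": 0.43,"tz": 0,"wx": 0,"wy": 0,"wz": -6},
    {"jaw": -1,"tx": -0.42,"ty": 0.43,"tz": 0,"wx": 0,"wy": 0,"wz": -6},
    {"jaw": -1,"tx": -0.42,"ty": 0.43,"tz": 0,"wx": 0,"wy": 0,"wz": -6},
    {"jaw": -1,"tx": -0.42,"ty": 0.43,"tz": 0,"wx": 0,"wy": 0,"wz": -6},
    {"jaw": -1,"tx": 0,"ty": 0,"tz": 0,"wx": 0,"wy": 0,"wz": 0}
  ]
}}

```text
clock: 28.52
tcp_pos: [0.5723, 0.0856, 0.3972]
orientation: [-0.002, 0.958, -0.286, -0.001]
wrist_force: [-1.9, 5.6, 3.3]
finger_gap: 0.0001
```

```bash
python3 look.py 19 wrist scene top
```

```text
28.525 [0.5723 0.0856 0.3972] [ 0.009  0.322  0.04   1.289  0.004 -2.552] [-1.89  5.6   3.25]
phi 99.84653369313715 r 0.05874573385349997
dotpx ((np.float64(498.82), np.float64(267.02)), 728)
throat [0.58014675 0.02728589] 0.02023837195013396
dot r 0.036337504867066765 ang -166.1858382700258 collar(mod360) 354.01416172997415
dot fixed-axis: r 0.03689283092314742 collar 354.18298006205225Traceback (most recent call last):
  File "look.py", line 7, in <module>
    c=eyes.calibration(n); np.savez(f"c_{n}{k}.npz",**c); im=eyes.read_camera(n); cv2.imwrite(f"pics/{n}{k}.png",im)
                           ~~~~~~~~^^^^^^^^^^^^^^^^^^^^^
    _savez(file, args, kwds, False, allow_pickle=allow_pickle)
    ~~~~~~^^^^^^^^^^^^^^^^^^^^^^^^^^^^^^^^^^^^^^^^^^^^^^^^^^^^
    zipf = zipfile_factory(file, mode="w", compression=compression)
    return zipfile.ZipFile(file, *args, **kwargs)
           ~~~~~~~~~~~~~~~^^^^^^^^^^^^^^^^^^^^^^^
    self.fp = io.open(file, filemode)
              ~~~~~~~^^^^^^^^^^^^^^^^
OSError: [Errno 36] File name too long: 'c_scene[[[440 153]]\n\n [[439 154]]\n\n [[438 154]]\
[... 4089 characters left out ...]
 171]]\n\n [[482 170]]\n\n [[481 169]]\n\n [[481 168]]\n\n [[480 168]]\n\n [[479 167]]\n\n [[478 166]]\n\n [[477 165]]\n\n [[476 164]]\n\n [[475 163]]\n\n [[474 162]]\n\n [[473 162]]\n\n [[472 161]]\n\n [[471 161]]\n\n [[470 160]]\n\n [[469 160]]\n\n [[468 159]]\n\n [[467 159]]\n\n [[466 158]]\n\n [[465 158]]\n\n [[464 157]]\n\n [[463 157]]\n\n [[462 157]]\n\n [[461 156]]\n\n [[460 156]]\n\n [[459 156]]\n\n [[458 155]]\n\n [[457 155]]\n\n [[456 155]]\n\n [[455 154]]\n\n [[454 154]]\n\n [[453 154]]\n\n [[452 154]]\n\n [[451 154]]\n\n [[450 154]]\n\n [[449 154]]\n\n [[448 154]]\n\n [[447 154]]\n\n [[446 154]]\n\n [[445 153]]\n\n [[444 153]]\n\n [[443 153]]\n\n [[442 153]]\n\n [[441 153]]].npz'
```

View pics/wrist19.png

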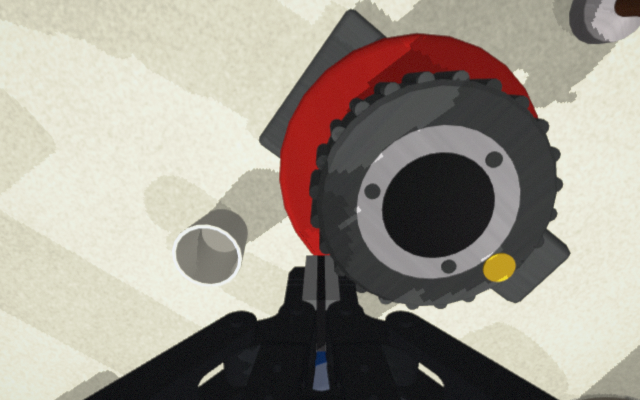

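About 6° to go. I'll nudge 4°, back off and rewind to where dot and index are both in view.

Emit:
{"fn": "carry_out", "kwargs": {
  "motion": [
    {"jaw": -1,"tx": -0.28,"ty": 0.28,"tz": 0,"wx": 0,"wy": 0,"wz": -4},
    {"jaw": -1,"tx": 0,"ty": 0,"tz": 0,"wx": 0,"wy": 0,"wz": 0},
    {"jaw": -1,"tx": -0.55,"ty": -0.58,"tz": 0,"wx": 0,"wy": 0,"wz": 0},
    {"jaw": -1,"tx": -0.6,"ty": -0.62,"tz": 0,"wx": 0,"wy": 0,"wz": 0},
    {"jaw": -1,"tx": 0.99,"ty": -0.78,"tz": 0,"wx": 0,"wy": 0,"wz": 10},
    {"jaw": -1,"tx": 0.99,"ty": -0.78,"tz": 0,"wx": 0,"wy": 0,"wz": 10},
    {"jaw": -1,"tx": 0.99,"ty": -0.78,"tz": 0,"wx": 0,"wy": 0,"wz": 10},
    {"jaw": -1,"tx": 0.99,"ty": -0.78,"tz": 0,"wx": 0,"wy": 0,"wz": 10},
    {"jaw": -1,"tx": 0.99,"ty": -0.78,"tz": 0,"wx": 0,"wy": 0,"wz": 10},
    {"jaw": -1,"tx": 0.99,"ty": -0.78,"tz": 0,"wx": 0,"wy": 0,"wz": 10},
    {"jaw": -1,"tx": 0.99,"ty": -0.78,"tz": 0,"wx": 0,"wy": 0,"wz": 10},
    {"jaw": -1,"tx": 0.99,"ty": -0.78,"tz": 0,"wx": 0,"wy": 0,"wz": 10},
    {"jaw": -1,"tx": 0.99,"ty": -0.78,"tz": 0,"wx": 0,"wy": 0,"wz": 10},
    {"jaw": -1,"tx": 0.99,"ty": -0.78,"tz": 0,"wx": 0,"wy": 0,"wz": 10},
    {"jaw": -1,"tx": 0.99,"ty": -0.78,"tz": 0,"wx": 0,"wy": 0,"wz": 10},
    {"jaw": -1,"tx": 0,"ty": 0,"tz": 0,"wx": 0,"wy": 0,"wz": 0}
  ]
}}

```text
clock: 30.58
tcp_pos: [0.6542, 0.0214, 0.3963]
orientation: [-0.0, -0.348, 0.938, 0.0]
wrist_force: [-0.5, 0.0, 0.5]
finger_gap: 0.0
```

```bash
sed -i 's/k=max(cv2/kk=max(cv2/; s/cv2.convexHull(k)/cv2.convexHull(kk)/' look.py; python3 look.py 20 wrist top
python3 - <<'E'
import cv2
cv2.imwrite("pics/t20z.png",cv2.resize(cv2.imread("pics/top20.png")[140:280,250:450],None,fx=4,fy=4,interpolation=cv2.INTER_CUBIC))
E
```

```text
30.575 [0.6542 0.0214 0.3963] [-0.09   0.476  0.268  1.363 -0.    -0.8  ] [-0.51  0.01  0.47]
phi -4.99628864434524 r 0.07213721310756975
dotpx ((np.float64(528.24), np.float64(86.49)), 1216)
dot fixed-axis: r 0.03600382651412531 collar 356.00741775962257
```

View pics/wrist20.png

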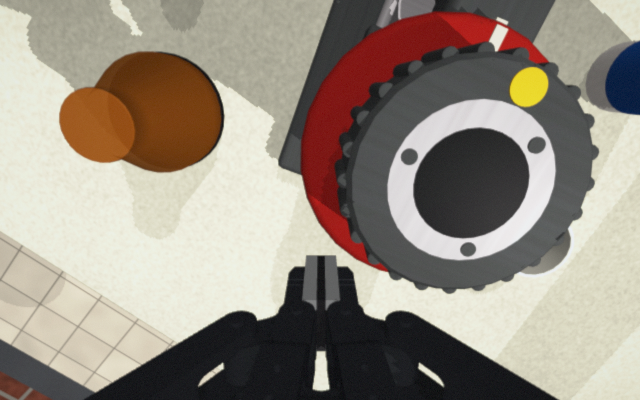

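View pics/t20z.png

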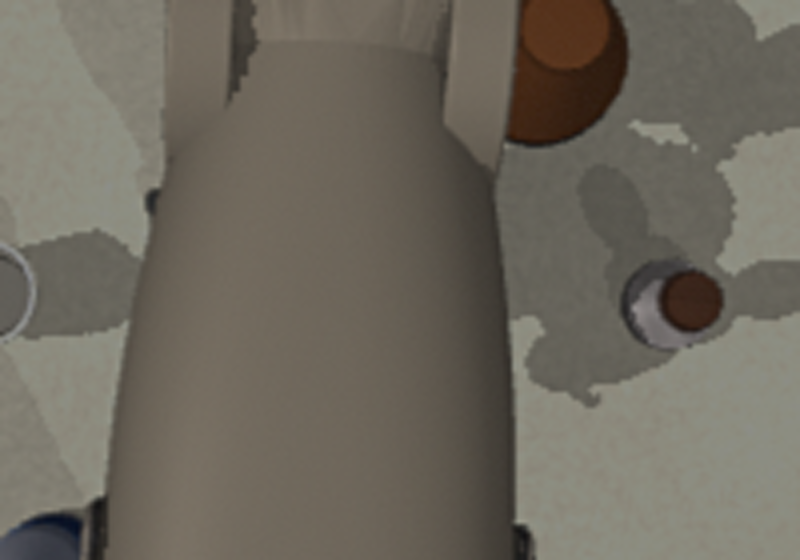

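The dot at (528,86) sits just short of the line at (499,35). I'll measure precisely, with the collar top raised by its climb.

```bash
cat > prec.py <<'E'
from h import *
import sys
k=sys.argv[1]; zt=float(sys.argv[2]); ixr=[int(v) for v in sys.argv[3:5]]
c=dict(np.load(f"c_wrist{k}.npz")); im=cv2.imread(f"pics/wrist{k}.png")
hsv=cv2.cvtColor(im,cv2.COLOR_BGR2HSV).astype(int)
w=((hsv[...,1]<45)&(hsv[...,2]>int(sys.argv[5]) if len(sys.argv)>5 else (hsv[...,1]<45)&(hsv[...,2]>140)).astype(np.uint8)
n,l,st,ce=cv2.connectedComponentsWithStats(w)
best=None
for i in range(1,n):
    if st[i,4]>3000 and st[i,2]<220 and st[i,3]<220:
        kk=max(cv2.findContours((l==i).astype(np.uint8),cv2.RETR_EXTERNAL,cv2.CHAIN_APPROX_NONE)[0],key=cv2.contourArea)
        P=np.array([ray("wrist",p,zt,c)[:2] for p in cv2.convexHull(kk)[:,0].astype(float)]); a,r=axisfit(P); print("ring",a,r,np.abs(np.linalg.norm(P-a,axis=1)-r).max()); best=a
yel=(abs(hsv[...,0]-27)<7)&(hsv[...,1]>150)&(hsv[...,2]>110); y=max(cent(yel),key=lambda q:q[1])
q=ray("wrist",y[0],zt,c)[:2]; A=np.degrees(np.arctan2(*(q-best)[::-1])); print("dot r",np.linalg.norm(q-best),A)
for i in range(1,n):
    if st[i,4]>40 and np.hypot(*(ce[i]-ixr))<25:
        m=(l==i)
        Q=np.array([ray("wrist",p[::-1].astype(float),.208,c)[:2] for p in np.argwhere(m)])
        rr=np.linalg.norm(Q-best,axis=1); Q=Q[(rr>.0475)&(rr<.0605)]; g=Q.mean(0); B=np.degrees(np.arctan2(*(g-best)[::-1]))
        print("idx",ce[i],len(Q),rr.min(),rr.max(),B,"collar-720:",(A-B+180)%360-180)
E
python3 prec.py 20 .2468 499 35; python3 prec.py 15 .246 321 141;python3 prec.py 3 .244 321 168
```

```text
File "prec.py", line 6
    w=((hsv[...,1]<45)&(hsv[...,2]>int(sys.argv[5]) if len(sys.argv)>5 else (hsv[...,1]<45)&(hsv[...,2]>140)).astype(np.uint8)
      ^
SyntaxError: '(' was never closed
  File "prec.py", line 6
    w=((hsv[...,1]<45)&(hsv[...,2]>int(sys.argv[5]) if len(sys.argv)>5 else (hsv[...,1]<45)&(hsv[...,2]>140)).astype(np.uint8)
      ^
SyntaxError: '(' was never closed
  File "prec.py", line 6
    w=((hsv[...,1]<45)&(hsv[...,2]>int(sys.argv[5]) if len(sys.argv)>5 else (hsv[...,1]<45)&(hsv[...,2]>140)).astype(np.uint8)
      ^
SyntaxError: '(' was never closed
```

```bash
sed -i '6s/.*/w=((hsv[...,1]<45)\&(hsv[...,2]>140)).astype(np.uint8)/' prec.py
python3 prec.py 20 .2468 499 35; python3 prec.py 15 .246 321 141;python3 prec.py 3 .244 321 168
```

```text
ring [0.58184691 0.02823632] 0.029196206522738827 0.00011428261351389621
dot r 0.03586089675377793 -162.42999299326803
idx [501.75        20.29545455] 0 0.06082004869669424 0.06204772880170296 nan collar-720: nan
idx [497.488  36.304] 250 0.05044883217864271 0.05952167401026425 -159.94820540267108 collar-720: -2.4817875905969515
ring [0.58239925 0.02773778] 0.029157110677793086 0.00010959553799253993
dot r 0.03550419384730076 -19.732690509466835
idx [323.30821918 140.74657534] 284 0.04715277581303017 0.05936017270506497 -160.1631482853473 collar-720: 140.43045777588043
ring [0.58230283 0.02773707] 0.029121302105397803 0.00012131418904353167
dot r 0.03569384913073345 -107.9665058623627
idx [320.82962963 168.15925926] 263 0.04721549928807348 0.05948187867753766 -160.22269112325634 collar-720: 52.25618526089363prec.py:19: RuntimeWarning: Mean of empty slice.
  rr=np.linalg.norm(Q-best,axis=1); Q=Q[(rr>.0475)&(rr<.0605)]; g=Q.mean(0); B=np.degrees(np.arctan2(*(g-best)[::-1]))
  ret = um.true_divide(
```

The collar is 2.5° short of the line. I'll go to the −100° side, where seating was precise and the index is visible, for a small final nudge.

Emit:
{"fn": "carry_out", "kwargs": {
  "motion": [
    {"jaw": -1,"tx": 1.04,"ty": -0.81,"tz": 0,"wx": 0,"wy": 0,"wz": 10.5},
    {"jaw": -1,"tx": 1.04,"ty": -0.81,"tz": 0,"wx": 0,"wy": 0,"wz": 10.5},
    {"jaw": -1,"tx": 1.04,"ty": -0.81,"tz": 0,"wx": 0,"wy": 0,"wz": 10.5},
    {"jaw": -1,"tx": 1.04,"ty": -0.81,"tz": 0,"wx": 0,"wy": 0,"wz": 10.5},
    {"jaw": -1,"tx": 1.04,"ty": -0.81,"tz": 0,"wx": 0,"wy": 0,"wz": 10.5},
    {"jaw": -1,"tx": 1.04,"ty": -0.81,"tz": 0,"wx": 0,"wy": 0,"wz": 10.5},
    {"jaw": -1,"tx": 1.04,"ty": -0.81,"tz": 0,"wx": 0,"wy": 0,"wz": 10.5},
    {"jaw": -1,"tx": 1.04,"ty": -0.81,"tz": 0,"wx": 0,"wy": 0,"wz": 10.5},
    {"jaw": -1,"tx": 1.04,"ty": -0.81,"tz": 0,"wx": 0,"wy": 0,"wz": 10.5},
    {"jaw": -1,"tx": 0,"ty": 0,"tz": 0,"wx": 0,"wy": 0,"wz": 0}
  ]
}}

```text
clock: 31.92
tcp_pos: [0.5687, -0.0405, 0.397]
orientation: [-0.0, 0.451, 0.893, 0.0]
wrist_force: [-0.3, -0.6, 0.5]
finger_gap: -0.0
```

```bash
python3 look.py 21 wrist|head -5; python3 prec.py 21 .247 320 130
```

```text
31.925 [ 0.5687 -0.0405  0.397 ] [-0.212  0.306  0.017  1.282  0.     0.723] [-0.26 -0.63  0.45]
phi -101.29503322440148 r 0.06954749792817123
dotpx ((np.float64(377.51), np.float64(155.96)), 996)
throat [0.5841454  0.02789753] 0.020126133461595603
dot r 0.036773944129763 ang -162.7573257232673 collar(mod360) 357.4426742767327
ring [0.58236963 0.02775875] 0.029127603985087902 0.0001137714666168306
dot r 0.03569819491826413 -162.77595299431107
idx [325.51013514 130.88851351] 288 0.04708212344519956 0.059345012321050584 -160.1432843138039 collar-720: -2.63266868050718
```

View pics/wrist21.png

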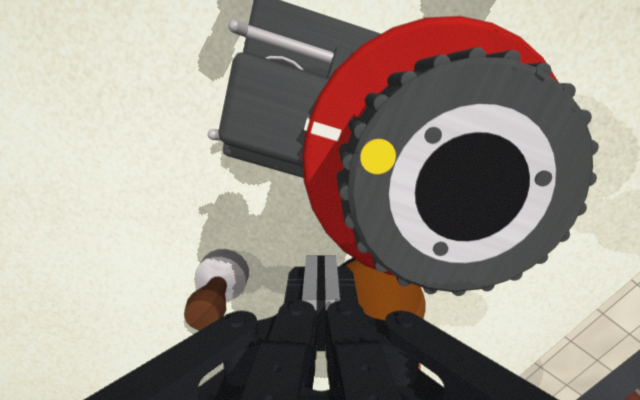

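Emit:
{"fn": "carry_out", "kwargs": {
  "motion": [
    {"jaw": -1,"tx": -0.14,"ty": 0.13,"tz": 0,"wx": 0,"wy": 0,"wz": -1.6},
    {"jaw": -1,"tx": 0.4,"ty": 0.43,"tz": 0,"wx": 0,"wy": 0,"wz": 0},
    {"jaw": -1,"tx": 0.25,"ty": 0.27,"tz": 0,"wx": 0,"wy": 0,"wz": 0},
    {"jaw": -1,"tx": 0.15,"ty": 0.16,"tz": 0,"wx": 0,"wy": 0,"wz": 0},
    {"jaw": -1,"tx": 0,"ty": 0,"tz": 0,"wx": 0,"wy": 0,"wz": 0}
  ]
}}

```text
clock: 32.6
tcp_pos: [0.5731, -0.0304, 0.3966]
orientation: [0.0, 0.44, 0.898, -0.001]
wrist_force: [-0.1, -3.8, -0.6]
finger_gap: -0.0001
```

```bash
python3 look.py 22 wrist|head -2; python3 prec.py 22 .247 285 145
```

```text
32.6 [ 0.5731 -0.0304  0.3966] [-1.920e-01  3.130e-01  2.600e-02  1.284e+00 -1.000e-03  7.190e-01] [-0.09 -3.81 -0.63]
phi -99.04178048865765 r 0.0588038615626618
ring [0.582221   0.02773618] 0.02912083189081996 0.00012361016818569423
dot r 0.03568802924723396 -162.85462741110808
idx [307.4047619  142.35034014] 286 0.047100863962012886 0.05938300269770988 -160.2563089109335 collar-720: -2.598318500174571
```

Seated without disturbing it. I'll push about 3° and look while still in contact.

Emit:
{"fn": "carry_out", "kwargs": {
  "motion": [
    {"jaw": -1,"tx": -0.21,"ty": 0.21,"tz": 0,"wx": 0,"wy": 0,"wz": -3},
    {"jaw": -1,"tx": 0,"ty": 0,"tz": 0,"wx": 0,"wy": 0,"wz": 0}
  ]
}}

```text
clock: 32.9
tcp_pos: [0.5759, -0.0309, 0.3966]
orientation: [-0.0, 0.417, 0.909, -0.0]
wrist_force: [-1.4, -4.2, -0.1]
finger_gap: 0.0002
```

```bash
python3 look.py 23 wrist|head -2; python3 prec.py 23 .247 307 142
```

```text
32.9 [ 0.5759 -0.0309  0.3966] [-1.930e-01  3.190e-01  3.400e-02  1.286e+00 -1.000e-03  6.680e-01] [-1.43 -4.21 -0.12]
phi -96.26605544655021 r 0.05891788380918816
ring [0.58223208 0.02777892] 0.02911525392628311 0.0001058785054898273
dot r 0.03570826870976028 -160.4177014573995
idx [309.88590604 137.11744966] 288 0.04709396331650296 0.05941521067215509 -160.24702047203618 collar-720: -0.17068098536330467
```

It's at the line, within 0.2°. I'll back off radially, lift and check.

Emit:
{"fn": "carry_out", "kwargs": {
  "motion": [
    {"jaw": -1,"tx": -0.2,"ty": -0.21,"tz": 0,"wx": 0,"wy": 0,"wz": 0},
    {"jaw": -1,"tx": -0.4,"ty": -0.43,"tz": 0,"wx": 0,"wy": 0,"wz": 0},
    {"jaw": -1,"tx": -0.6,"ty": -0.64,"tz": 0,"wx": 0,"wy": 0,"wz": 0},
    {"jaw": -1,"tx": -0.6,"ty": -0.64,"tz": -0.6,"wx": 0,"wy": 0,"wz": 0},
    {"jaw": -1,"tx": 0,"ty": 0,"tz": -1,"wx": 0,"wy": 0,"wz": 0},
    {"jaw": -1,"tx": 0,"ty": 0,"tz": 0,"wx": 0,"wy": 0,"wz": 0}
  ]
}}

```text
clock: 33.7
tcp_pos: [0.5735, -0.0567, 0.4142]
orientation: [0.001, 0.417, 0.909, 0.0]
wrist_force: [0.5, -0.2, 0.8]
finger_gap: -0.0
```

```bash
python3 look.py 24 wrist|head -2; python3 prec.py 24 .247 335 125
python3 - <<'E'
from h import *
im=eyes.read_camera("scene"); cv2.imwrite("pics/scene24.png",im)
E
```

```text
33.7 [ 0.5735 -0.0567  0.4142] [-0.238  0.312  0.068  1.324  0.     0.621] [ 0.46 -0.17  0.76]
phi -95.93823915121656 r 0.0848992888538235
ring [0.58202995 0.02788184] 0.029064941955129514 0.00012363169759178894
dot r 0.0355969271132398 -160.36643165820558
```

View pics/wrist24.png

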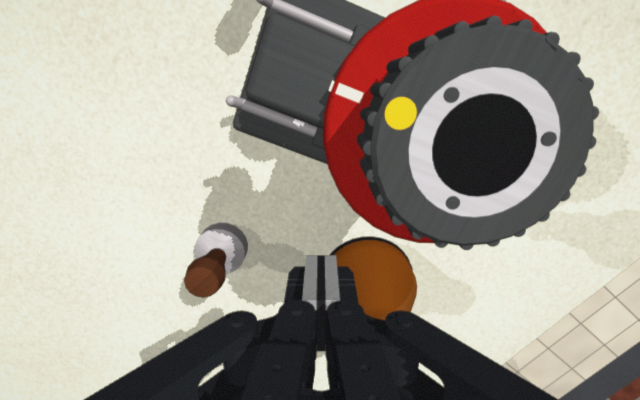

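View pics/scene24.png

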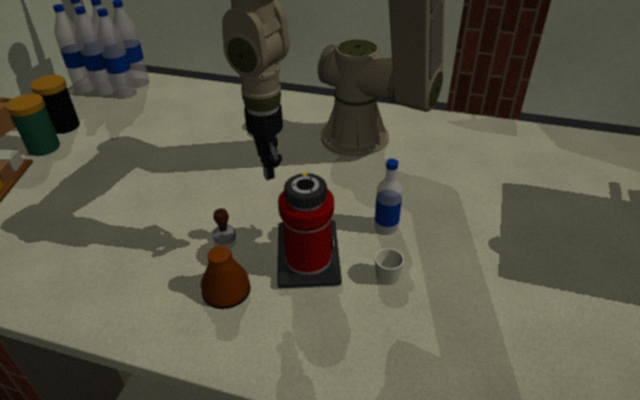

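The dot at (401,113), the ring and the index line at (348,93) are in line. The scene view shows the hopper, cup, tamper and bottle standing where they were. I'll rerun the index check at the right pixel, then hand in.

```bash
python3 prec.py 24 .247 348 93
python3 - <<'E'
import cv2,numpy as np
a=cv2.imread("pics/scene0.png").astype(int);b=cv2.imread("pics/scene24.png").astype(int)
for n,(x0,x1,y0,y1) in dict(hopper=(198,252,245,308),tamper=(208,240,205,246),cup=(372,406,246,286),bottle=(374,404,156,236)).items():
    print(n,np.abs(a-b)[y0:y1,x0:x1].mean().round(1))
from workcell import env
env.hand_in()
E
```

```text
ring [0.58202995 0.02788184] 0.029064941955129514 0.00012363169759178894
dot r 0.0355969271132398 -160.36643165820558
idx [348.90188679  92.49056604] 255 0.04698943115466679 0.05928915133441896 -160.20523259050566 collar-720: -0.16119906769992554
hopper 3.1
tamper 3.9
cup 4.0
bottle 8.1
the job is handed in; nothing more can be done
```

I loosened the collar anticlockwise with the shut fingertips against its ribs, without gripping it. It went from about 52° to 720°, so the yellow dot has come round to the white line for the second time and been left there. This took three pushing passes and a final 3° nudge. The job was handed in at about 34 s.

- **Dot at the line:** the last wrist view, with the arm clear, puts the dot 0.2° short of the line. The measured dot radius (35.6 mm) matches the given 35.5 mm.
- **Turn count:** I followed the collar through 52, 86, 145, 267, 292, 398, 460, 500, 607, 682, 714 and 717 to 720°. The first pass of the line came at 360°.
- **Force:** the wrist read at most about 11 N, sampled at the end of each move.
- **Slips and disagreements:** the finger slipped over about one rib (10–15°) in passes two and three. I caught this in the pictures and pressed in slightly more. Before the final nudge, one rougher estimate read 4° short and the precise ones 2.5°, so I used the precise ones.
- **Other items:** the hopper, cup, tamper and bottle look unmoved in the scene view. The picture difference was small for all four. It was largest at the bottle (8 grey levels, against 3 to 4 for the others), which I put down to changed arm shadows but did not check further.
- **Failed steps:** the first move was refused for missing keys, so nothing moved. One picture script stopped on a naming bug and I fixed it.

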